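Load the parts washer and hold its lid at the balance point

ROBOT

A 7-joint arm with a two-finger parallel gripper is mounted at the origin on the work surface. World frame = base frame: x ahead of the robot, y to its left, z up, the work surface at z = 0. Lengths are in m, angles in rad, forces in N, time in s.
With the tool pointing down it reaches from about 0.4 to 0.9 m from the base axis. Payload 5.5 kg.
Tool frame: the origin (TCP) lies at the very end of the fingers, on their centre line; the grasp point (between the pads) lies 19 mm behind it; z points along the fingers, y is the line along which they close (so a half turn about z gives the same grasp; the last joint's range is limited). The gripper opens to 85 mm and grips with 20 to 120 N. Pads are 22 mm wide; open, the fingers measure 114 mm over their backs; the gripper's body (76 mm by 85 mm) begins 54 mm behind the grasp point. The pads swing forward as they close: fully open they stand 13 mm farther back than shut.
Start: joints at [1.563, 0.501, -0.427, 1.55, 0.221, 1.138, -0.21], TCP at [0.174, -0.626, 0.231] pointing down, gripper open.
Joint ranges: [-2.88, 2.88], [-0.31, 2.03], [-1.54, 1.56], [0.2, 2.42], [-1.41, 4.55], [0.19, 2.02], [-2.57, 2.57]. Speed limits (rad/s): [2.57, 2.57, 3.14, 3.14, 3.14, 3.14, 3.14].

INTERFACE

Orientations are given as a unit quaternion [x, y, z, w].
In Python, from cell import arm gives the robot as it stands.
- The arm moves only by the tool drive_tool, never from a script. Its argument "moves" is a list of rows, each a list of 7 numbers: the shift along the tool's x, y, z in mm, then the turn, a rotation vector about the tool's x, y, z in rad, then the finger opening in mm, from 0 to 85.4. In form: [[x, y, z, rx, ry, rz, hand], ...]. A call has 1 to 20 rows; each row shifts and turns the commanded pose from where the row before left it, along the tool's axes as they then stand; what a row does not reach is not made up. A row lasts 1/12 s, in which the tool goes at most 41.7 mm and 7.16 degrees, less where a joint would pass 70% of its speed; a pose out of reach is approached as far as the arm can. A call is refused whole if a number of a shift passes 41.7 or a number of a turn 0.125, either way. A call with a gripper value outside its range is refused whole. The fingers move at their own pace and stop on an object; "grip_force" is the grip in N (left out, the last holds). Time passes only in rows, so rows that do not move let the fingers close. It gives the time, the measured TCP pose, the force, the opening and the grip force at its end, in the units of the state.
- arm.get_obs(): the state, without advancing time (a new reading comes with each control period).
- arm.get_image(name): name is "side" or "top" or "wrist"; returns the picture (480x640x3 uint8, blue, green, red); there is no depth.
- arm.camera_params(name): a dict with "mtx" (3x3 intrinsics, pixels), "T" (4x4, takes a point from camera to world coordinates). Camera axes: x right, y up, looking along -z (the intrinsics and any distortion apply to the point x, -y, -z); pixel columns grow to the right and rows downward; lengths in m; the calibration is good to about 2 mm. A picture is of the moment at which its call begins: read the wrist's pose just before it. camera_params takes no time and is no camera call; for the wrist camera it gives the pose at the moment of the call.
- arm.sign_off(): hands the job in; it is judged then, once.
Trained networks look in the newest picture that a camera, given by its name, has taken for a name from the list of things; names that differ only in an ending like _2 or _b are one class to them, and where a whole thing is asked for, a point or a joint stands for the part that bears it (a point fixed in the world has none). Each returns a list of dicts, best first, with "confidence" (0 to 1); they miss things now and then, are a little off and sometimes report something else, mostly with a low value. They report only what shows in the picture. A call takes as long as a camera call.
- arm.boxes_of(camera, target): "xy" ([column, row] in pixels, amid what is visible of it).
- arm.spot_point(camera, target): "xy" ([column, row] in pixels: a listed point, or the origin of a listed thing).
The state is a dict: "time": time; "joint_positions": joint angles; "joint_vel": joint speeds; "joint_torque": joint torques, N m; "position": TCP position; "tcp_rot": TCP orientation; "wrist_force": force on the tool from outside, world axes, zero at the start; "torque": the same for the moment, N m; "width": finger opening in m; "grasp_force": force on a finger pad.
Only numpy, scipy, OpenCV 4.12 (cv2) and the standard library are available. Lean on these libraries where they do the work, as an engineer would, in place of code of your own. Each camera call takes 0.05 s, during which the arm holds its last target. There are 200 camera calls.

TASK

Tip the five oily brass blanks out of the aluminium pot into the basket of the green parts washer and stand the empty pot upright on the bench again, let go. Then take the washer's open lid by its handle, bring it forward off its rests to the point where it balances straight up over its hinge, and finish while still holding it there, dead still and without letting it drop forward, so that I can pin its stay without load. Leave everything else on the bench where it is.

Things in the scene. Friction and masses are not known exactly. Their poses are not given: they have to be found in the camera images.
- pot: open aluminium pot, tapered: outside diameter 57 mm at the foot, 63 mm at the rim, 66 mm high, wall 3 mm; 0.46 kg full: grip it firmly (60 N, near half height) or it swings between the fingers. Origin: centre of its underside; z up through its mouth. Starts upright right of the washer, holding five oily brass blanks; the last slide out only when its mouth points 15 to 20 degrees below level
- washer: green bench-top parts washer, fixed: tank 300 mm along its own x, 250 mm along y, rim 110 mm above the bench. Origin: centre of its underside. Its front looks along its own -y (towards the pot's side), the hinge line of its lid runs along its x. The lid opening is the front part, own y from -121 to +47 mm; behind it is a flat deck. An empty lid stay hangs on its +x end wall
- basket (a point): centre of the floor of the steel dip basket in the washer, 48 mm above the bench, axes as the washer's. The basket inside measures 282 mm along x and 158 mm along y and its walls stand 47 mm; the tank's rim is 62 mm above this floor
- lid (a joint): the washer's lid (312 x 176 x 16 mm, 0.65 kg with handle, free hinge, hardly any friction, no spring). 0 = shut, grows as it opens, 1.57 = standing straight up over its hinge, which is its balance point (within 0.01 rad); 1.95 = fully open, leaning back on its rubber rests, where it starts. Let go on either side of the balance point it falls that way. Seen from the washer's +x end it opens clockwise from front to back
- lid_hinge (a point): middle of the lid's hinge line, 113 mm above the bench; fixed to the washer, axes as the washer's
- lid_handle: bow handle on the lid's free edge, in the plane of the lid: a straight black-sleeved round bar, 12 mm thick and 120 mm long, parallel to the hinge, on two legs. Frame: origin at the hinge line, turning with the lid; the bar lies at own y = -212 mm
- lid_grip (a point): middle of the bar of the lid's handle, 212 mm from the hinge line, 30 mm clear of the lid's edge, nothing within 50 mm to either side; about 310 mm above the bench as it starts
- blank0: sawn round brass blank, 21 mm diameter, 18 mm high, 52 g, oily; origin: centre of one flat face, z along its axis; starts in the pot
- blank1: another of the five identical sawn round brass blanks, as blank0
- blank2: another of the five identical sawn round brass blanks, as blank0
- blank3: another of the five identical sawn round brass blanks, as blank0
- blank4: another of the five identical sawn round brass blanks, as blank0
- brush: blue-handled cleaning brush, 200 mm; bystander, not part of the job
- spanner: steel spanner, 200 mm; bystander, not part of the job
- hammer: hammer, 280 mm; bystander, not part of the job
- spray: upright red and yellow spray can, diameter 64 mm, 190 mm high; bystander, not part of the job
- grease: blue tin, diameter 88 mm, 62 mm high; bystander, not part of the job
- tube: offcut of square steel tube, 140 x 40 x 40 mm, lying; bystander, not part of the job

How it is judged:
By the outcome, as a careful person would: the job done as asked, in the order asked, and still so for the second after the job is handed in, while the arm keeps its last pose, push and grip.
It also fails if it takes over 64 s, if anything falls off the work surface, if the arm or the gripper's body presses on something with over 40 N, if the wrist force passes 120 N, or if a joint passes its speed limit or range.

## Working session

There is one attempt and no reset: what is moved stays moved. The work goes in short steps, Python scripts to look and compute and a tool call to move; the robot and the scene stay as the last step left them, time stands still between calls to the robot, and variables do not carry over. Pictures are saved under pics/ and viewed, at most 14 in all, crops included, and the job is handed in when it is done.

Besides the shell and the picture viewer there is one more tool, called after "Request:" in YAML: its name, and indented under it one key for each argument. drive_tool: Moves the arm, as the interface text tells. Its arguments: {"type":"object","properties":{"moves":{"type":"array"},"grip_force":{"type":"number"}},"required":["moves"]}

```bash
ls; mkdir -p pics; python3 - <<'E'
from cell import arm
import cv2,numpy as np
o=arm.get_obs();print({k:np.round(v,3).tolist() for k,v in o.items()})
for c in ["side","top"]:
    im=arm.get_image(c);cv2.imwrite(f"pics/{c}0.png",im)
    p=arm.camera_params(c);print(c,np.round(p["mtx"],1).tolist(),np.round(p["T"],3).tolist(),[k for k in p])
    for t in ["pot","washer","basket","lid_hinge","lid_grip"]:
        print(t,[(np.round(d["xy"],1).tolist(),round(d["confidence"],2)) for d in arm.spot_point(c,t)][:3])
E
```

```text
pics
{'time': 0.0, 'joint_positions': [1.563, 0.502, -0.427, 1.551, 0.221, 1.138, -0.21], 'joint_vel': [-0.001, -0.0, 0.002, -0.001, -0.001, -0.0, 0.002], 'joint_torque': [0.001, -56.952, -5.815, -28.094, 0.011, 0.012, -0.0], 'position': [0.174, -0.626, 0.23], 'tcp_rot': [0.991, 0.135, -0.0, -0.001], 'wrist_force': [1.437, -0.706, 0.178], 'torque': [0.0, -0.027, 0.013], 'grasp_force': 0.0, 'width': 0.085}
side [[602.8, 0.0, 324.7], [0.0, 602.8, 239.1], [0.0, 0.0, 1.0]] [[0.998, 0.053, -0.039, 0.508], [-0.063, 0.594, -0.802, -0.933], [-0.02, 0.802, 0.596, 0.733], [0.0, 0.0, 0.0, 1.0]] ['mtx', 'T']
pot [([342.5, 367.1], 0.57)]
washer []
basket [([327.7, 204.4], 0.71)]
lid_hinge [([329.4, 156.1], 0.74)]
lid_grip [([331.2, 49.3], 0.68)]
top [[497.2, 0.0, 319.7], [0.0, 497.2, 231.2], [0.0, 0.0, 1.0]] [[-0.003, 0.974, -0.225, 0.369], [-1.0, -0.002, 0.004, -0.106], [0.003, 0.225, 0.974, 0.928], [0.0, 0.0, 0.0, 1.0]] ['mtx', 'T']
pot [([424.3, 247.5], 0.73), ([416.1, 243.1], 0.63), ([22.9, 177.7], 0.52)]
washer [([181.6, 238.9], 0.97)]
basket [([194.2, 234.5], 0.67), ([23.8, 178.6], 0.27)]
lid_hinge [([134.8, 218.3], 0.56), ([409.7, 245.0], 0.21)]
lid_grip [([24.7, 176.6], 0.75)]
```

View pics/side0.png

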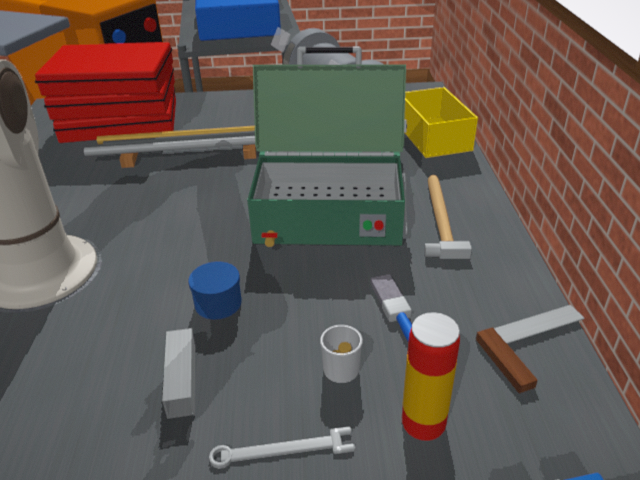

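View pics/top0.png

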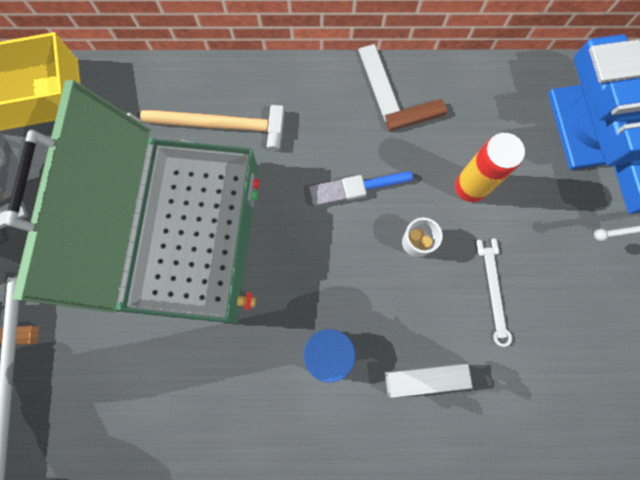

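```bash
cat > h.py <<'E'
from cell import arm
import cv2,numpy as np
from scipy.spatial.transform import Rotation as R
np.set_printoptions(precision=4,suppress=True)
def ray(c,uv,p=None):
    p=p or arm.camera_params(c);K,T=np.array(p["mtx"]),np.array(p["T"])
    d=np.linalg.inv(K)@[uv[0],uv[1],1];d=T[:3,:3]@(d*[1,-1,-1])
    return T[:3,3],d/np.linalg.norm(d)
def tri(rays):
    A=sum(np.eye(3)-np.outer(d,d) for o,d in rays);b=sum((np.eye(3)-np.outer(d,d))@o for o,d in rays)
    x=np.linalg.solve(A,b);return x,[float(np.linalg.norm(np.cross(d,x-o))) for o,d in rays]
def at_z(r,z): o,d=r;return o+d*(z-o[2])/d[2]
def proj(c,X):
    p=arm.camera_params(c);T=np.array(p["T"]);q=T[:3,:3].T@(np.array(X)-T[:3,3]);q=q*[1,-1,-1];q=np.array(p["mtx"])@q;return q[:2]/q[2]
E
python3 - <<'E'
from h import *
pts={"pot":((342.5,367.1),(424.3,247.5)),"basket":((327.7,204.4),(194.2,234.5)),"hinge":((329.4,156.1),(134.8,218.3)),"grip":((331.2,49.3),(24.7,176.6))}
for k,(a,b) in pts.items(): print(k,*tri([ray("side",a),ray("top",b)]))
print("washer",at_z(ray("top",(181.6,238.9)),0))
E
```

```text
pot [ 0.5549 -0.3046  0.0151] [0.006825349211329768, 0.006825349211329781]
basket [0.5678 0.1201 0.0394] [0.0004891141186994919, 0.0004891141186993892]
hinge [0.5796 0.2051 0.1069] [0.001932178176470551, 0.0019321781764705778]
grip [0.5874 0.2767 0.3107] [0.0021759983641428883, 0.002175998364142671]
washer [0.5686 0.1537 0.    ]
```

The side view shows the washer, with its front edge at rows 195–240 and its lid open. The pot mouth is at about (342,340), between the grease tin and the spray can. The top view shows the pot mouth at about (423,236), the hinge line running from (152,140) to (122,310), and the black bar running from (30,140) to (15,215). Next I'll refine the positions and look for a kinematic model.

```bash
python3 - <<'E'
from h import *
print([a for a in dir(arm) if a[0]!='_'])
print("rim",*tri([ray("side",(341.5,342)),ray("top",(423.5,236.5))]))
for nm,uv in {"side":(341.5,342),"top":(423.5,236.5)}.items(): print(nm,at_z(ray(nm,uv),.066))
a,b=at_z(ray("top",(152,140)),.113),at_z(ray("top",(122,310)),.113);print("hinge ends",a,b,"yaw",np.arctan2((a-b)[1],(a-b)[0]))
for p,q in [((30,142),(15,213))]:
  a,b=at_z(ray("top",p),.31),at_z(ray("top",q),.31);print("bar",a,b,np.arctan2((a-b)[1],(a-b)[0]))
a,b=at_z(ray("top",(252,150)),.11),at_z(ray("top",(230,320)),.11);print("front",a,b,np.arctan2((a-b)[1],(a-b)[0]))
# other things
for t in ["spray","grease","brush","spanner","hammer","tube"]:
  r=arm.spot_point("top",t); print(t,[at_z(ray("top",d["xy"]),0.0)[:2].round(3) for d in r[:1]])
# xArm7 test
q=arm.get_obs()["joint_positions"]
al=np.array([0,-1,1,1,1,1,-1])*np.pi/2;aa=[0,0,0,.0525,.0775,0,.076];d=[.267,0,.293,0,.3425,0,.097]
T=np.eye(4)
for i in range(7):
  ca,sa,c,s=np.cos(al[i]),np.sin(al[i]),np.cos(q[i]),np.sin(q[i])
  T=T@np.array([[c,-s,0,aa[i]],[s*ca,c*ca,-sa,-d[i]*sa],[s*sa,c*sa,ca,d[i]*ca],[0,0,0,1]])
print(T)
E
```

```text
['MotionError', 'boxes_of', 'camera_params', 'get_image', 'get_obs', 'sign_off', 'spot_point']
rim [ 0.5599 -0.2944  0.0616] [0.0010740069366757257, 0.001074006936675821]
side [ 0.5606 -0.2983  0.066 ]
top [ 0.5579 -0.2936  0.066 ]
hinge ends [0.7217 0.1845 0.113 ] [0.4266 0.2115 0.113 ] yaw -0.09096694453633801
bar [0.6337 0.2758 0.31  ] [0.5362 0.2825 0.31  ] -0.06849536819857213
front [0.704  0.0091 0.11  ] [0.4103 0.0365 0.11  ] -0.0929675511224163
spray [array([0.696, 0.472])]
grease [array([ 0.357, -0.121])]
brush [array([ 0.665, -0.19 ])]
spanner [array([ 0.47 , -0.436])]
hammer [array([0.804, 0.104])]
tube [array([ 0.317, -0.297])]
[[ 0.275   0.9613 -0.0152  0.2021]
 [ 0.9606 -0.2754 -0.0369  0.5533]
 [-0.0397 -0.0044 -0.9992  0.3126]
 [ 0.      0.      0.      1.    ]]
```

Request:
drive_tool:
  moves:
    - [24,-17,-2,0,0,0,85]
    - [24,-17,-2,0,0,0,85]
    - [24,-17,-2,0,0,0,85]
    - [24,-17,-2,0,0,0,85]
    - [24,-17,-2,0,0,0,85]
    - [24,-17,-2,0,0,0,85]
    - [24,-17,-2,0,0,0,85]
    - [24,-17,-2,0,0,0,85]
    - [24,-17,-2,0,0,0,85]
    - [24,-17,-2,0,0,0,85]
    - [24,-17,-2,0,0,0,85]
    - [24,-17,-2,0,0,0,85]
  grip_force: 60

```text
time: 1.9
position: [0.3976, -0.3515, 0.2557]
tcp_rot: [0.991, 0.135, 0.0, 0.0]
wrist_force: [-0.4, -0.4, -0.2]
width: 0.0853
grasp_force: 0.0
```

```bash
cat > log.py <<'E'
from h import *
import json
def snap():
    o=arm.get_obs();r=[list(map(float,o["joint_positions"])),list(map(float,o["position"])),list(map(float,o["tcp_rot"]))]
    open("log.jsonl","a").write(json.dumps(r)+"\n");return o
if __name__=="__main__":
    o=snap();print(o["time"],o["joint_positions"],o["position"],o["tcp_rot"])
E
echo '[[1.563,0.502,-0.427,1.551,0.221,1.138,-0.21],[0.174,-0.626,0.23],[0.991,0.135,0,-0.001]]' > log.jsonl
python3 log.py
```

```text
1.9 [ 1.1725  0.2802 -0.5929  1.8192  0.1752  1.0939 -0.783 ] [ 0.3976 -0.3515  0.2557] [0.9908 0.135  0.0001 0.0003]
```

```bash
cat >> h.py <<'E'
from scipy.linalg import logm,expm
def cur():
    o=arm.get_obs();T=np.eye(4);T[:3,:3]=R.from_quat(o["tcp_rot"]).as_matrix();T[:3,3]=o["position"];return T
def pose(p,th,az,roll=0,flip=0):
    "TCP p; tool z at th deg below level, azimuth az deg; y horizontal, x up; then roll about tool z (deg)"
    t,a=np.radians([th,az]);z=np.array([np.cos(t)*np.cos(a),np.cos(t)*np.sin(a),-np.sin(t)])
    y=np.array([np.sin(a),-np.cos(a),0]);x=np.cross(y,z);M=np.eye(4)
    M[:3,:3]=np.c_[x,y,z]@R.from_euler('z',roll,degrees=True).as_matrix();M[:3,3]=p;return M
def row(T1,n,T0=None,show=True):
    T0=cur() if T0 is None else T0;L=np.real(logm(np.linalg.inv(T0)@T1))/n
    r=np.r_[L[:3,3]*1000,L[2,1],L[0,2],L[1,0]]
    if show: print(n,"rows of",r.round(3).tolist(),"| deg/row",np.degrees(np.linalg.norm(r[3:])).round(2))
    return r
def path(T0,r,n,k=5):
    return np.array([(T0@expm(np.array([[0,-r[5],r[4],r[0]/1e3],[r[5],0,-r[3],r[1]/1e3],[-r[4],r[3],0,r[2]/1e3],[0,0,0,0]])*n*i/k))[:3,3] for i in range(1,k+1)])
E
python3 - <<'E'
from h import *
G=np.array([.559,-.295,.035])
T=pose([0,0,0],35,-28);T[:3,3]=G-.10*T[:3,2];print(T)
r=row(T,14);print(path(cur(),r,14))
E
```

```text
[[ 0.5064 -0.4695  0.7233  0.4867]
 [-0.2693 -0.8829 -0.3846 -0.2565]
 [ 0.8192  0.     -0.5736  0.0924]
 [ 0.      0.      0.      1.    ]]
14 rows of [-0.079, -9.073, 13.009, -0.026, 0.065, 0.05] | deg/row 4.93
[[ 0.3959 -0.3273  0.2187]
 [ 0.4048 -0.3043  0.1818]
 [ 0.4237 -0.2841  0.1472]
 [ 0.4515 -0.2678  0.1169]
 [ 0.4867 -0.2565  0.0924]]
```

Request:
drive_tool:
  moves:
    - [0,-9,13,-0.026,0.065,0.05,85]
    - [0,-9,13,-0.026,0.065,0.05,85]
    - [0,-9,13,-0.026,0.065,0.05,85]
    - [0,-9,13,-0.026,0.065,0.05,85]
    - [0,-9,13,-0.026,0.065,0.05,85]
    - [0,-9,13,-0.026,0.065,0.05,85]
    - [0,-9,13,-0.026,0.065,0.05,85]
    - [0,-9,13,-0.026,0.065,0.05,85]
    - [0,-9,13,-0.026,0.065,0.05,85]
    - [0,-9,13,-0.026,0.065,0.05,85]
    - [0,-9,13,-0.026,0.065,0.05,85]
    - [0,-9,13,-0.026,0.065,0.05,85]
    - [0,-9,13,-0.026,0.065,0.05,85]
    - [0,-9,13,-0.026,0.065,0.05,85]

```text
time: 3.07
position: [0.4366, -0.2694, 0.1799]
tcp_rot: [0.941, -0.116, 0.315, 0.038]
wrist_force: [0.6, -0.7, 0.5]
width: 0.0852
grasp_force: 0.0
```

```bash
python3 log.py; python3 - <<'E'
from h import *
p=arm.camera_params("wrist");im=arm.get_image("wrist");cv2.imwrite("pics/w1.png",im)
T=np.array(p["T"]);print(np.linalg.inv(cur())@T,np.array(p["mtx"]))
for X in ([.559,-.295,.066],[.559,-.295,0]): print("expect",proj("wrist",X))
r=arm.spot_point("wrist","pot");print(r);b=arm.boxes_of("wrist","pot");print(b)
E
```

```text
3.0667 [ 1.3263  0.1182 -0.6674  2.4238 -1.4042  0.1907  0.213 ] [ 0.4366 -0.2694  0.1799] [ 0.9413 -0.1156  0.3148  0.0376]
[[ 0.0111  0.9439  0.3299  0.0823]
 [ 0.9999 -0.0117 -0.0003 -0.0008]
 [ 0.0036  0.3299 -0.944  -0.1412]
 [ 0.      0.      0.      1.    ]] [[331.0315   0.     319.3967]
 [  0.     331.0315 240.4615]
 [  0.       0.       1.    ]]
expect [312.3121 189.1992]
expect [313.9923 216.0491]
[{'xy': [312.3, 209.0], 'confidence': 0.6}]
[{'xy': [313.6, 182.1], 'confidence': 0.84}, {'xy': [303.7, 196.3], 'confidence': 0.71}, {'xy': [139.3, 461.6], 'confidence': 0.38}, {'xy': [312.3, 190.0], 'confidence': 0.37}]
```

View pics/w1.png

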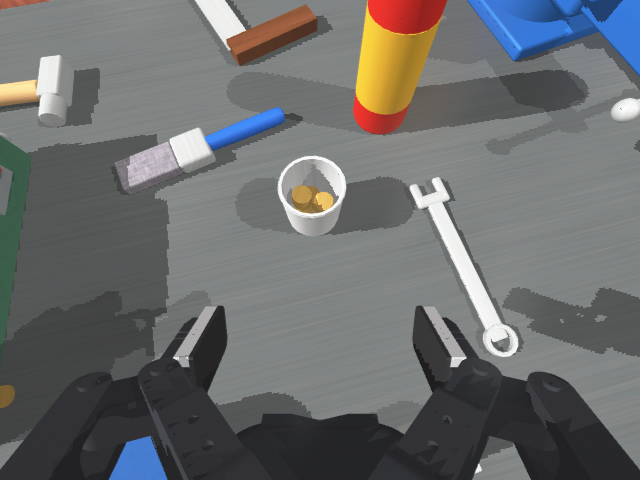

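The wrist view shows the pot upright with its mouth at about (312,182), close to the expected (312,189), and the blanks inside. The arm ran into limits on j4, j5 and j6, so I'll fit a kinematic model to plan a reachable grasp.

```bash
cat > kin.py <<'E'
from h import *
import json,itertools
from scipy.optimize import least_squares
def Tm(r=None,t=None):
    M=np.eye(4)
    if r is not None:M[:3,:3]=r
    if t is not None:M[:3,3]=t
    return M
def fk(q,x,s):
    # x: d1,d3,a3,a4,d5,a5,a6,d7,o7
    e=lambda ax,a:Tm(R.from_euler(ax,a).as_matrix())
    d1,d3,a3,a4,d5,a6,d7,o7,psi=x[:9]
    return (e('z',s[0]*q[0]+psi)@Tm(t=[0,0,d1])@e('y',q[1])@e('z',s[1]*q[2])@Tm(t=[a3,0,d3])@e('y',q[3])@Tm(t=[a4,0,d5])
      @e('z',s[2]*q[4])@e('y',q[5])@Tm(t=[a6,0,0])@e('z',s[3]*q[6]+o7)@Tm(t=[0,0,d7]))
def err(T,p,r): return np.r_[T[:3,3]-p,0.3*(R.from_matrix(T[:3,:3])*R.from_quat(r).inv()).as_rotvec()]
if __name__=="__main__":
    D=[json.loads(l) for l in open("log.jsonl")];res=[]
    for s in itertools.product([1,-1],repeat=4):
      for o in (0,1.57,3.14,-1.57):
       for psi in (0,3.14):
        x0=np.array([.3,.35,0,0,.35,0,.25,o,psi])
        f=lambda x:np.r_[np.concatenate([err(fk(q,x,s),p,r) for q,p,r in D]),.003*(x-x0)[:7]]
        z=least_squares(f,x0);res.append((z.cost,s,z.x))
    res.sort(key=lambda a:a[0])
    for a in res[:4]: print(a)
    c,s,x=res[0]
    for q,p,r in D: print(err(fk(q,x,s),p,r))
    json.dump([list(s),list(x)],open("model.json","w"))
E
python3 kin.py; python3 -c "
from h import *
print(cur())"
```

```text
(np.float64(1.5411713522742303e-05), (-1, -1, -1, -1), array([ 0.2301,  0.5393,  0.0038, -0.0333,  0.432 ,  0.001 ,  0.3206,
       -4.7287, -0.0177]))
(np.float64(1.541171352274289e-05), (-1, -1, -1, -1), array([ 0.2301,  0.5393,  0.0038, -0.0333,  0.432 ,  0.001 ,  0.3206,
        1.5545, -0.0177]))
(np.float64(1.541171352274298e-05), (-1, -1, -1, -1), array([ 0.2301,  0.5393,  0.0038, -0.0333,  0.432 ,  0.001 ,  0.3206,
       -4.7287, -0.0177]))
(np.float64(1.5411713522744475e-05), (-1, -1, -1, -1), array([ 0.2301,  0.5393,  0.0038, -0.0333,  0.432 ,  0.001 ,  0.3206,
        1.5545, -0.0177]))
[-0.0006 -0.0012 -0.0016 -0.0002 -0.     -0.0002]
[ 0.0004  0.003   0.0023 -0.      0.     -0.0004]
[ 0.0001 -0.0004 -0.0007 -0.0028  0.0007 -0.0014]
[[ 0.7706 -0.2539  0.5845  0.4356]
 [-0.2058 -0.9672 -0.1488 -0.2726]
 [ 0.6032 -0.0056 -0.7976  0.181 ]
 [ 0.      0.      0.      1.    ]]
```

```bash
cat > ik.py <<'E'
from kin import *
s,x=json.load(open("model.json"))
lo=np.array([-2.88,-.31,-1.54,.2,-1.41,.19,-2.57]);hi=np.array([2.88,2.03,1.56,2.42,4.55,2.02,2.57])
def ik(T,q0,m=.08,w=.003):
    Rt=R.from_matrix(T[:3,:3]).as_quat()
    q0=np.clip(q0,lo+m+1e-3,hi-m-1e-3)
    z=least_squares(lambda q:np.r_[err(fk(q,x,s),T[:3,3],Rt),w*(q-q0)],q0,bounds=(lo+m,hi-m),xtol=1e-6,ftol=1e-6,max_nfev=60)
    return z.x,np.linalg.norm(z.fun[:6])
E
cat > plan.py <<'E'
from ik import *
rng=np.random.default_rng(0)
G=np.array([.559,-.295,.037]);B=np.array([.566,.11,.21])
q0=np.array(arm.get_obs()["joint_positions"])
out=[]
for az in (20,40,60,80):
 for th in (25,35,45,55):
  for flip in (0,180):
   T=pose([0,0,0],th,az,flip);T[:3,3]=G+.019*T[:3,2]
   best=min((ik(T,qs) for qs in [q0,np.array([1.2,.3,-.6,1.8,.2,1.1,-.8])]+[rng.uniform(lo,hi) for _ in range(4)]),key=lambda a:a[1])
   q,e=best
   if e>.005: continue
   for sg in (1,-1):
    for thp in (0,15,30):
     # pour: roll until mouth 35 deg below level
     c=(-np.sin(np.radians(32))-np.sin(np.radians(th))*np.sin(np.radians(thp)))/(np.cos(np.radians(th))*np.cos(np.radians(thp)))
     if c<-1: continue
     ph=sg*np.degrees(np.arccos(c)); qq=q;em=0
     for k in range(1,7):
      f=k/6;Tp=pose([0,0,0],th+(thp-th)*f,az,flip+ph*f);Tp[:3,3]=G+(B-G)*min(1,2*f)+[0,0,.1*min(1,2*f)*(1-f)]+.019*Tp[:3,2]
      qq,e2=ik(Tp,qq);em=max(em,e2)
     if em<.006: out.append((az,th,flip,sg,thp,round(ph),round(em,4),q.round(2).tolist(),qq.round(2).tolist()))
for o in out: print(o)
for uv in [(470,190),(457,185)]: print("spray",at_z(ray("top",uv),0))
for uv in [(487,240),(503,338)]: print("spanner",at_z(ray("top",uv),0))
E
time python3 plan.py
```

```text
(60, 25, 0, 1, 30, 161, np.float64(0.0), [1.35, 1.15, -0.79, 1.68, -0.44, 0.95, 0.62], [0.98, 0.6, -0.98, 2.24, -1.33, 0.5, -1.94])
(60, 25, 180, -1, 30, -161, np.float64(0.0002), [1.14, 1.02, -0.4, 1.68, -0.79, 1.12, -2.23], [1.11, 0.78, -1.24, 2.24, -1.04, 0.27, 0.29])
(80, 25, 0, 1, 0, 126, np.float64(0.0), [1.41, 1.6, -1.46, 1.42, 0.44, 1.36, 0.01], [1.11, 1.3, -1.25, 2.05, -0.69, 0.66, -1.52])
(80, 25, 0, 1, 15, 137, np.float64(0.0), [1.41, 1.6, -1.46, 1.42, 0.44, 1.36, 0.01], [1.06, 1.02, -1.16, 2.04, -0.7, 0.67, -1.81])
(80, 25, 0, 1, 30, 161, np.float64(0.0), [1.41, 1.6, -1.46, 1.42, 0.44, 1.36, 0.01], [0.93, 0.73, -0.97, 2.02, -0.73, 0.74, -2.3])
(80, 25, 0, -1, 0, -126, np.float64(0.0001), [1.41, 1.6, -1.46, 1.42, 0.44, 1.36, 0.01], [1.15, 1.51, -1.46, 2.05, -0.23, 0.54, 2.43])
(80, 25, 0, -1, 15, -137, np.float64(0.0), [1.41, 1.6, -1.46, 1.42, 0.44, 1.36, 0.01], [1.14, 1.3, -1.46, 2.04, -0.06, 0.53, 2.36])
(80, 25, 0, -1, 30, -161, np.float64(0.0019), [1.41, 1.6, -1.46, 1.42, 0.44, 1.36, 0.01], [1.1, 1.1, -1.46, 2.02, 0.14, 0.58, 2.49])
(80, 25, 180, -1, 0, -126, np.float6
[... 1058 characters left out ...]
 0, 139, np.float64(0.0001), [0.24, 1.13, 0.95, 1.55, -1.2, 1.8, 1.35], [0.55, 0.81, -0.29, 2.05, -1.33, 1.43, -1.21])
(80, 45, 180, -1, 0, -139, np.float64(0.0), [0.91, 0.92, -0.27, 1.55, -0.48, 1.18, -2.32], [1.13, 1.39, -1.35, 2.05, -0.5, 0.59, -0.23])
(80, 55, 0, 1, 0, 158, np.float64(0.0001), [0.42, 0.88, 0.46, 1.61, -0.86, 1.31, 1.12], [0.55, 0.81, -0.29, 2.05, -1.33, 1.43, -1.54])
(80, 55, 180, -1, 0, -158, np.float64(0.0), [0.84, 0.84, -0.22, 1.61, -0.42, 1.06, -2.38], [1.15, 1.48, -1.43, 2.05, -0.3, 0.55, -0.09])
spray [ 0.6652 -0.4035  0.    ]
spray [ 0.6755 -0.3787  0.    ]
spanner [ 0.5653 -0.4289  0.    ]
spanner [ 0.3823 -0.4438  0.    ]
real	1m5.735s
user	1m6.029s
sys	0m0.219s
```

```bash
cat > sim.py <<'E'
from ik import *
def sim(T0,wps,q):
    "wps: list of (T,n)"
    for T,n in wps:
        r=row(T,n,T0);rr=r.copy();rr[:3]=rr[:3].round(1);rr[3:]=rr[3:].round(3)
        P=[]
        for i in range(1,n+1):
            L=np.array([[0,-rr[5],rr[4],rr[0]/1e3],[rr[5],0,-rr[3],rr[1]/1e3],[-rr[4],rr[3],0,rr[2]/1e3],[0,0,0,0]])*i
            Tc=T0@expm(L);qn,e=ik(Tc,q,m=.01)
            dv=np.abs(qn-q).max()*12;q=qn;P.append((Tc[:3,3],e,dv))
        print("  rounded",rr.tolist(),"maxerr %.4f maxvel %.2f"%(max(p[1] for p in P),max(p[2] for p in P)))
        print("  mid",P[n//2][0],"end",P[-1][0],"q",q.round(2))
        T0=Tc
    return T0,q
E
python3 - <<'E'
from sim import *
G=np.array([.559,-.295,.037])
W1=pose([.48,-.38,.26],70,75)
W2=pose([0,0,0],35,75);W3=W2.copy();W2[:3,3]=G-.10*W2[:3,2];W3[:3,3]=G+.019*W3[:3,2]
T,q=sim(cur(),[(W1,16),(W2,10),(W3,8)],np.array(arm.get_obs()["joint_positions"]))
E
```

```text
16 rows of [1.277, 8.377, -4.594, 0.047, -0.015, -0.086] | deg/row 5.69
  rounded [1.3, 8.4, -4.6, 0.047, -0.015, -0.086] maxerr 0.0001 maxvel 2.90
  mid [ 0.4365 -0.3448  0.2249] end [ 0.4804 -0.3805  0.2598] q [ 1.14  0.54 -0.53  1.49 -0.06  1.32  0.41]
10 rows of [-8.554, 5.428, 14.604, -0.0, 0.061, -0.001] | deg/row 3.48
  rounded [-8.6, 5.4, 14.6, -0.0, 0.061, -0.001] maxerr 0.0000 maxvel 0.62
  mid [ 0.5114 -0.3884  0.1586] end [ 0.5375 -0.374   0.0942] q [ 1.23  1.04 -0.62  1.35 -0.29  1.39  0.6 ]
8 rows of [-0.01, 0.073, 14.859, -0.0, -0.0, 0.0] | deg/row 0.05
  rounded [-0.0, 0.1, 14.9, -0.0, -0.0, 0.0] maxerr 0.0000 maxvel 0.38
  mid [ 0.5535 -0.315   0.0517] end [ 0.5631 -0.2795  0.0261] q [ 1.17  1.07 -0.64  1.54 -0.32  1.15  0.63]
```

Request:
drive_tool:
  moves:
    - [1,6.7,-3.7,0.038,-0.012,-0.069,85]
    - [1,6.7,-3.7,0.038,-0.012,-0.069,85]
    - [1,6.7,-3.7,0.038,-0.012,-0.069,85]
    - [1,6.7,-3.7,0.038,-0.012,-0.069,85]
    - [1,6.7,-3.7,0.038,-0.012,-0.069,85]
    - [1,6.7,-3.7,0.038,-0.012,-0.069,85]
    - [1,6.7,-3.7,0.038,-0.012,-0.069,85]
    - [1,6.7,-3.7,0.038,-0.012,-0.069,85]
    - [1,6.7,-3.7,0.038,-0.012,-0.069,85]
    - [1,6.7,-3.7,0.038,-0.012,-0.069,85]
    - [1,6.7,-3.7,0.038,-0.012,-0.069,85]
    - [1,6.7,-3.7,0.038,-0.012,-0.069,85]
    - [1,6.7,-3.7,0.038,-0.012,-0.069,85]
    - [1,6.7,-3.7,0.038,-0.012,-0.069,85]
    - [1,6.7,-3.7,0.038,-0.012,-0.069,85]
    - [1,6.7,-3.7,0.038,-0.012,-0.069,85]
    - [1,6.7,-3.7,0.038,-0.012,-0.069,85]
    - [1,6.7,-3.7,0.038,-0.012,-0.069,85]
    - [1,6.7,-3.7,0.038,-0.012,-0.069,85]
    - [1,6.7,-3.7,0.038,-0.012,-0.069,85]

```text
time: 4.88
position: [0.4762, -0.3806, 0.2567]
tcp_rot: [0.779, 0.602, 0.136, -0.113]
wrist_force: [-0.0, 0.5, 0.7]
width: 0.0852
grasp_force: 0.0
```

```bash
python3 log.py; python3 kin.py|tail -4; python3 - <<'E'
from sim import *
print(cur())
arm.get_image("wrist");b=arm.boxes_of("wrist","pot");r=arm.spot_point("wrist","pot")
print(b[:2],r[:2])
for X in ([.559,-.295,.066],[.559,-.295,.033],[.559,-.295,0]): print("expect",proj("wrist",X))
if r: print(at_z(ray("wrist",r[0]["xy"]),0), tri([ray("wrist",r[0]["xy"]),ray("side",(342.5,367.1)),ray("top",(424.3,247.5))]))
G=np.array([.559,-.295,.037])
W2=pose([0,0,0],35,75);W3=W2.copy();W2[:3,3]=G-.10*W2[:3,2]
sim(cur(),[(W2,12)],np.array(arm.get_obs()["joint_positions"]))
E
```

```text
4.8833 [ 1.1277  0.5514 -0.4781  1.4785 -0.0743  1.3304  0.4598] [ 0.4762 -0.3806  0.2567] [ 0.7789  0.6015  0.1361 -0.1134]
[ 0.      0.0001  0.001  -0.0002 -0.     -0.0003]
[-0.0007  0.0056 -0.0003 -0.      0.     -0.0006]
[ 0.0008 -0.0013  0.     -0.0041  0.0011 -0.002 ]
[ 0.0016 -0.0022 -0.0007 -0.0006 -0.0024 -0.001 ]
[[ 0.2392  0.968   0.0756  0.4762]
 [ 0.9063 -0.2506  0.3404 -0.3806]
 [ 0.3485 -0.013  -0.9372  0.2567]
 [ 0.      0.      0.      1.    ]]
[{'xy': [383.4, 172.1], 'confidence': 0.61}] [{'xy': [369.7, 184.5], 'confidence': 0.74}, {'xy': [177.0, 241.7], 'confidence': 0.53}]
expect [374.9862 180.7325]
expect [370.5668 186.6   ]
expect [366.8387 191.5498]
[ 0.5648 -0.2872  0.    ] (array([ 0.5571, -0.2988,  0.0151]), [0.010173271409350216, 0.005574285659667822, 0.011129810287886852])
12 rows of [-7.063, 4.799, 11.903, -0.001, 0.05, -0.0] | deg/row 2.87
  rounded [-7.1, 4.8, 11.9, -0.001, 0.05, -0.0] maxerr 0.0000 maxvel 0.56
  mid [ 0.5094 -0.3879  0.1602] end [ 0.5376 -0.3746  0.0941] q [ 1.22  1.09 -0.56  1.26 -0.29  1.45  0.64]
```

Request:
drive_tool:
  moves:
    - [-7.1,4.8,11.9,0,0.05,0,85]
    - [-7.1,4.8,11.9,0,0.05,0,85]
    - [-7.1,4.8,11.9,0,0.05,0,85]
    - [-7.1,4.8,11.9,0,0.05,0,85]
    - [-7.1,4.8,11.9,0,0.05,0,85]
    - [-7.1,4.8,11.9,0,0.05,0,85]
    - [-7.1,4.8,11.9,0,0.05,0,85]
    - [-7.1,4.8,11.9,0,0.05,0,85]
    - [-7.1,4.8,11.9,0,0.05,0,85]
    - [-7.1,4.8,11.9,0,0.05,0,85]
    - [-7.1,4.8,11.9,0,0.05,0,85]
    - [-7.1,4.8,11.9,0,0.05,0,85]

```text
time: 6.03
position: [0.5332, -0.3795, 0.0922]
tcp_rot: [0.705, 0.539, 0.362, -0.286]
wrist_force: [-0.5, 0.3, -0.2]
width: 0.0851
grasp_force: 0.0
```

```bash
python3 log.py; python3 - <<'E'
from h import *
print(cur())
im=arm.get_image("wrist");cv2.imwrite("pics/w2.png",im);r=arm.spot_point("wrist","pot")
print(r[:2])
for X in ([.559,-.295,.066],[.559,-.295,0]): print("expect",proj("wrist",X))
E
```

```text
6.0333 [ 1.2119  1.1286 -0.5398  1.1733 -0.2868  1.4954  0.6524] [ 0.5332 -0.3795  0.0922] [ 0.7052  0.5386  0.3618 -0.2858]
[[ 0.1579  0.9665  0.2024  0.5332]
 [ 0.5528 -0.2564  0.7929 -0.3795]
 [ 0.8182 -0.0134 -0.5748  0.0922]
 [ 0.      0.      0.      1.    ]]
[{'xy': [326.8, 251.5], 'confidence': 0.69}]
expect [328.8688 205.3042]
expect [328.6562 257.2103]
```

View pics/w2.png

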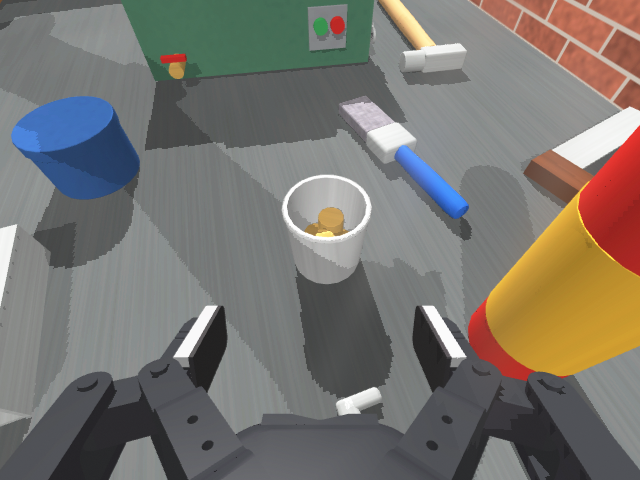

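```bash
python3 - <<'E'
from sim import *
print(at_z(ray("wrist",(327,212)),.066), tri([ray("wrist",(327,212)),ray("side",(341.5,342)),ray("top",(423.5,236.5))]))
G=np.array([.558,-.299,.037])
W3=pose([0,0,0],35,75.5);W3[:3,3]=G+.024*W3[:3,2]
sim(cur(),[(W3,8)],np.array(arm.get_obs()["joint_positions"]))
E
```

```text
[ 0.5561 -0.3006  0.066 ] (array([ 0.5592, -0.2946,  0.0604]), [0.001956259531428538, 0.00212740559614898, 0.00022593282731085297])
8 rows of [0.731, 0.84, 15.084, -0.001, -0.0, -0.002] | deg/row 0.15
  rounded [0.7, 0.8, 15.1, -0.001, -0.0, -0.002] maxerr 0.0000 maxvel 1.16
  mid [ 0.5508 -0.3164  0.0473] end [ 0.5627 -0.2799  0.0231] q [ 1.15  1.12 -0.56  1.43 -0.32  1.22  0.68]
```

Request:
drive_tool:
  moves:
    - [0.7,0.8,15.1,-0.001,0,-0.002,85]
    - [0.7,0.8,15.1,-0.001,0,-0.002,85]
    - [0.7,0.8,15.1,-0.001,0,-0.002,85]
    - [0.7,0.8,15.1,-0.001,0,-0.002,85]
    - [0.7,0.8,15.1,-0.001,0,-0.002,85]
    - [0.7,0.8,15.1,-0.001,0,-0.002,85]
    - [0.7,0.8,15.1,-0.001,0,-0.002,85]
    - [0.7,0.8,15.1,-0.001,0,-0.002,85]
    - [0,0,0,0,0,0,40]
    - [0,0,0,0,0,0,40]
    - [0,0,0,0,0,0,40]
    - [0,0,0,0,0,0,40]
    - [0,0,0,0,0,0,40]
    - [0,0,0,0,0,0,40]
  grip_force: 60

```text
time: 7.3
position: [0.5658, -0.2833, 0.0309]
tcp_rot: [0.701, 0.544, 0.367, -0.279]
wrist_force: [-4.6, 0.5, 5.9]
width: 0.0583
grasp_force: 64.5
```

```bash
python3 log.py; python3 kin.py >/dev/null; cat > pl2.py <<'E'
from sim import *
T0=cur();q=np.array(arm.get_obs()["joint_positions"]);print("q",q,"w",arm.get_obs()["width"],arm.get_obs()["grasp_force"])
Tl=T0.copy();Tl[2,3]+=.15
B=np.array([.53,.10,.22])
g=.019
def P(c,th,az,roll): M=pose([0,0,0],th,az,roll);M[:3,3]=c+g*M[:3,2];return M
Gl=Tl[:3,3]-g*Tl[:3,2]
Wm=P(np.array([.535,.085,.23]),25,76,0)
wps=[(Tl,6),(Wm,14),(P(np.array([.53,.09,.225]),18,76,75),13),(P(np.array([.53,.095,.215]),14,76,148),13)]
T,q=sim(T0,wps,q)
ax=np.linalg.inv(T0[:3,:3])@[0,0,1];a=T[:3,:3]@ax;print("pot axis",a,"below",np.degrees(np.arcsin(-a[2])),"mouth",T[:3,3]-g*T[:3,2]+.031*a)
cam=T@np.r_[.082,0,-.141,1];print("cam",cam)
E
python3 pl2.py
```

```text
7.3 [ 1.1613  1.1478 -0.5712  1.3526 -0.3057  1.2605  0.6817] [ 0.5658 -0.2833  0.0309] [ 0.701   0.5442  0.3671 -0.2788]
q [ 1.1613  1.1478 -0.5712  1.3526 -0.3057  1.2605  0.6817] w 0.05829527492140311 64.47654132194216
6 rows of [20.453, 0.217, -14.374, 0.0, 0.0, 0.0] | deg/row 0.0
  rounded [20.5, 0.2, -14.4, 0.0, 0.0, 0.0] maxerr 0.0000 maxvel 0.49
  mid [ 0.5657 -0.2833  0.1311] end [ 0.5657 -0.2833  0.1812] q [ 1.18  0.95 -0.62  1.36 -0.35  1.42  0.56]
14 rows of [15.682, -8.625, 21.208, 0.001, 0.013, 0.0] | deg/row 0.72
  rounded [15.7, -8.6, 21.2, 0.001, 0.013, 0.0] maxerr 0.0000 maxvel 0.79
  mid [ 0.5513 -0.0624  0.1969] end [0.5391 0.1015 0.2232] q [ 1.1   0.78 -0.92  2.04 -0.74  0.86  0.64]
13 rows of [-0.438, -0.291, 0.464, 0.006, 0.008, 0.101] | deg/row 5.8
  rounded [-0.4, -0.3, 0.5, 0.006, 0.008, 0.101] maxerr 0.0000 maxvel 0.98
  mid [0.5369 0.1046 0.2201] end [0.5347 0.1081 0.2194] q [ 0.95  0.76 -0.68  2.05 -0.98  1.03 -0.42]
13 rows of [0.12, 0.605, 0.531, 0.005, -0.002, 0.098] | deg/row 5.61
  rounded [0.1, 0.6, 0.5, 0.005, -0.002, 0.098] maxerr 0.0000 maxvel 1.07
  mid [0.5355 0.1101 0.2144] end [0.5342 0.1126 0.2107] q [ 0.81  0.76 -0.49  2.04 -1.1   1.15 -1.56]
pot axis [ 0.2344 -0.8083 -0.54  ] below 32.68420246426524 mouth [0.537  0.0697 0.1985]
cam [ 0.5388 -0.047   0.1772  1.    ]
```

```bash
python3 - <<'E'
from h import *
a=arm.get_image("wrist");b=arm.get_image("side")
b=cv2.resize(b[300:460,260:480],None,fx=2,fy=2)
a=cv2.resize(a,(400,300)) ;c=np.zeros((620,800,3),np.uint8)[:320]
c[:300,:400-40]=a[:,20:380];c[:320,360:800]=b[:320];cv2.imwrite("pics/g1.png",c)
for z in(0,.066):print(proj("wrist",[.558,-.299,z]))
E
```

```text
[312.8726 360.7658]
[311.5685 309.1294]
```

View pics/g1.png

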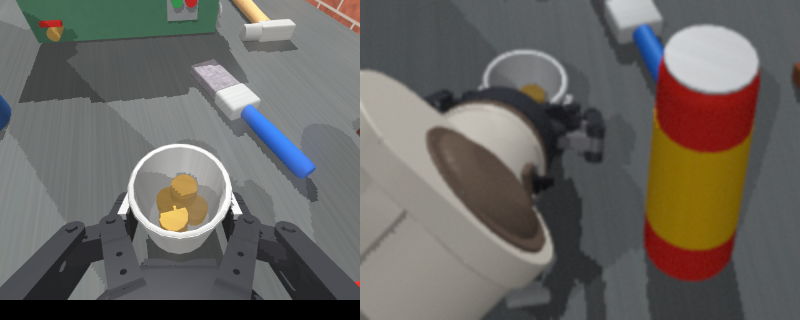

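The pot sits centred between the pads, with its rim centre at about (320,304) in wrist pixels and all the blanks inside. Now I'll plan the pour with the tool level.

```bash
cat > pl2.py <<'E'
from sim import *
T0=cur();q=np.array(arm.get_obs()["joint_positions"])
Tl=T0.copy();Tl[2,3]+=.16
g=.019
def P(c,th,az,roll): M=pose([0,0,0],th,az,roll);M[:3,3]=np.array(c)+g*M[:3,2];return M
wps=[(Tl,6),(P([.515,.12,.24],25,76,0),16),(P([.512,.15,.235],10,76,70),12),(P([.512,.155,.225],0,76,133),12)]
T,q=sim(T0,wps,q)
ax=np.linalg.inv(T0[:3,:3])@[0,0,1];a=T[:3,:3]@ax;print("pot axis",a,"below",np.degrees(np.arcsin(-a[2])),"mouth",T[:3,3]-g*T[:3,2]+.031*a)
print("cam",T@np.r_[.082,0,-.141,1])
E
python3 pl2.py
```

```text
6 rows of [21.82, 0.23, -15.328, -0.0, 0.0, 0.0] | deg/row 0.0
  rounded [21.8, 0.2, -15.3, -0.0, 0.0, 0.0] maxerr 0.0000 maxvel 0.51
  mid [ 0.5656 -0.2833  0.1374] end [ 0.5656 -0.2832  0.1906] q [ 1.18  0.94 -0.62  1.36 -0.36  1.43  0.55]
16 rows of [14.663, -9.293, 20.107, 0.001, 0.011, 0.0] | deg/row 0.63
  rounded [14.7, -9.3, 20.1, 0.001, 0.011, 0.0] maxerr 0.0000 maxvel 0.79
  mid [ 0.54   -0.0459  0.2054] end [0.5185 0.1369 0.2325] q [ 1.1   0.73 -0.97  2.11 -0.81  0.81  0.66]
12 rows of [0.164, -1.047, 2.445, 0.013, 0.019, 0.101] | deg/row 5.96
  rounded [0.2, -1.0, 2.4, 0.013, 0.019, 0.101] maxerr 0.0000 maxvel 0.93
  mid [0.5162 0.1547 0.23  ] end [0.5171 0.1675 0.2318] q [ 0.97  0.85 -0.78  2.13 -1.09  0.96 -0.19]
12 rows of [-0.043, 0.574, 0.521, 0.015, -0.003, 0.092] | deg/row 5.33
  rounded [-0.0, 0.6, 0.5, 0.015, -0.003, 0.092] maxerr 0.0000 maxvel 1.00
  mid [0.5178 0.1704 0.2273] end [0.5169 0.1731 0.2246] q [ 0.86  0.96 -0.63  2.11 -1.19  1.14 -1.11]
pot axis [ 0.4336 -0.7021 -0.5649] below 34.3945413757738 mouth [0.5258 0.1329 0.2072]
cam [0.5408 0.0216 0.1689 1.    ]
```

Request:
drive_tool:
  moves:
    - [21.8,0.2,-15.3,0,0,0,40]
    - [21.8,0.2,-15.3,0,0,0,40]
    - [21.8,0.2,-15.3,0,0,0,40]
    - [21.8,0.2,-15.3,0,0,0,40]
    - [21.8,0.2,-15.3,0,0,0,40]
    - [21.8,0.2,-15.3,0,0,0,40]

```text
time: 7.9
position: [0.566, -0.2843, 0.1895]
tcp_rot: [0.702, 0.544, 0.366, -0.277]
wrist_force: [0.2, 0.2, -5.0]
width: 0.0585
grasp_force: 65.5
```

Request:
drive_tool:
  moves:
    - [14.7,-9.3,20.1,0.001,0.011,0,40]
    - [14.7,-9.3,20.1,0.001,0.011,0,40]
    - [14.7,-9.3,20.1,0.001,0.011,0,40]
    - [14.7,-9.3,20.1,0.001,0.011,0,40]
    - [14.7,-9.3,20.1,0.001,0.011,0,40]
    - [14.7,-9.3,20.1,0.001,0.011,0,40]
    - [14.7,-9.3,20.1,0.001,0.011,0,40]
    - [14.7,-9.3,20.1,0.001,0.011,0,40]
    - [14.7,-9.3,20.1,0.001,0.011,0,40]
    - [14.7,-9.3,20.1,0.001,0.011,0,40]
    - [14.7,-9.3,20.1,0.001,0.011,0,40]
    - [14.7,-9.3,20.1,0.001,0.011,0,40]
    - [14.7,-9.3,20.1,0.001,0.011,0,40]
    - [14.7,-9.3,20.1,0.001,0.011,0,40]
    - [14.7,-9.3,20.1,0.001,0.011,0,40]
    - [14.7,-9.3,20.1,0.001,0.011,0,40]

```text
time: 9.23
position: [0.5203, 0.1371, 0.2281]
tcp_rot: [0.665, 0.52, 0.423, -0.329]
wrist_force: [0.9, 0.5, -3.4]
width: 0.0588
grasp_force: 65.7
```

```bash
python3 log.py; python3 kin.py>/dev/null; python3 - <<'E'
from sim import *
a=arm.get_image("wrist");cv2.imwrite("pics/w3.png",cv2.resize(a,(400,300)))
q=np.array(arm.get_obs()["joint_positions"]);T0=cur();g=.019
def P(c,th,az,roll): M=pose([0,0,0],th,az,roll);M[:3,3]=np.array(c)+g*M[:3,2];return M
T,q=sim(T0,[(P([.512,.15,.235],10,76,70),12),(P([.512,.155,.225],0,76,133),12)],q)
print(arm.get_obs()["width"],arm.get_obs()["grasp_force"])
E
```

```text
9.2333 [ 1.1151  0.7558 -0.9875  2.0997 -0.7937  0.7721  0.6647] [0.5203 0.1371 0.2281] [ 0.6653  0.52    0.4229 -0.3288]
12 rows of [0.366, -0.855, 1.9, 0.013, 0.019, 0.101] | deg/row 5.96
  rounded [0.4, -0.9, 1.9, 0.013, 0.019, 0.101] maxerr 0.0000 maxvel 1.16
  mid [0.515  0.1581 0.2297] end [0.5163 0.1684 0.2322] q [ 0.98  0.86 -0.79  2.12 -1.07  0.96 -0.21]
12 rows of [0.047, 0.598, 0.469, 0.015, -0.003, 0.092] | deg/row 5.33
  rounded [0.0, 0.6, 0.5, 0.015, -0.003, 0.092] maxerr 0.0000 maxvel 0.99
  mid [0.5171 0.1712 0.2277] end [0.5161 0.1739 0.225 ] q [ 0.87  0.96 -0.64  2.09 -1.18  1.14 -1.13]
0.05853551509671543 65.67514756922463
```

View pics/w3.png

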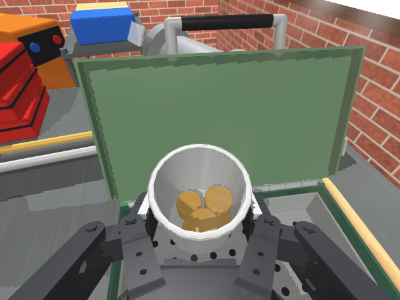

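The pot is held firmly with its rim centre at about (200,192) in the small picture, over the left half of the basket. Pouring now.

Request:
drive_tool:
  moves:
    - [0.4,-0.9,1.9,0.013,0.019,0.101,40]
    - [0.4,-0.9,1.9,0.013,0.019,0.101,40]
    - [0.4,-0.9,1.9,0.013,0.019,0.101,40]
    - [0.4,-0.9,1.9,0.013,0.019,0.101,40]
    - [0.4,-0.9,1.9,0.013,0.019,0.101,40]
    - [0.4,-0.9,1.9,0.013,0.019,0.101,40]
    - [0.4,-0.9,1.9,0.013,0.019,0.101,40]
    - [0.4,-0.9,1.9,0.013,0.019,0.101,40]
    - [0.4,-0.9,1.9,0.013,0.019,0.101,40]
    - [0.4,-0.9,1.9,0.013,0.019,0.101,40]
    - [0.4,-0.9,1.9,0.013,0.019,0.101,40]
    - [0.4,-0.9,1.9,0.013,0.019,0.101,40]

```text
time: 10.28
position: [0.5201, 0.161, 0.2291]
tcp_rot: [0.767, 0.039, 0.189, -0.612]
wrist_force: [-1.0, -0.9, -4.7]
width: 0.0584
grasp_force: 65.8
```

Request:
drive_tool:
  moves:
    - [0,0.6,0.5,0.015,-0.003,0.092,40]
    - [0,0.6,0.5,0.015,-0.003,0.092,40]
    - [0,0.6,0.5,0.015,-0.003,0.092,40]
    - [0,0.6,0.5,0.015,-0.003,0.092,40]
    - [0,0.6,0.5,0.015,-0.003,0.092,40]
    - [0,0.6,0.5,0.015,-0.003,0.092,40]
    - [0,0.6,0.5,0.015,-0.003,0.092,40]
    - [0,0.6,0.5,0.015,-0.003,0.092,40]
    - [0,0.6,0.5,0.015,-0.003,0.092,40]
    - [0,0.6,0.5,0.015,-0.003,0.092,40]
    - [0,0.6,0.5,0.015,-0.003,0.092,40]
    - [0,0.6,0.5,0.015,-0.003,0.092,40]
    - [0,0,0,0,0,0,40]
    - [0,0,0,0,0,0,40]
    - [0,0,0,0,0,0,40]
    - [0,0,0,0,0,0,40]
    - [0,0,0,0,0,0,40]
    - [0,0,0,0,0,0,40]

```text
time: 11.78
position: [0.5188, 0.1682, 0.2237]
tcp_rot: [-0.622, 0.339, 0.177, 0.683]
wrist_force: [0.1, 1.1, -1.8]
width: 0.0582
grasp_force: 65.8
```

```bash
python3 log.py; python3 kin.py>/dev/null; python3 - <<'E'
from h import *
a=arm.get_image("top")[110:350,100:340];b=arm.get_image("side")[130:290,220:430]
c=np.zeros((480,800,3),np.uint8);c[:,:400]=cv2.resize(a,(400,400)).repeat(1,0)[:480] if 0 else np.vstack([cv2.resize(a,(400,400)),np.zeros((80,400,3),np.uint8)])
c[:305,400:]=cv2.resize(b,(400,305));cv2.imwrite("pics/p1.png",c)
print(arm.get_obs()["wrist_force"],arm.get_obs()["width"])
for i in range(5):
  r=arm.boxes_of("top",f"blank{i}") if i==0 else []
  print([(np.round(d["xy"]),round(d["confidence"],2)) for d in r])
  if i==0: break
E
```

```text
11.7833 [ 0.8732  0.9616 -0.6273  2.0916 -1.213   1.1391 -1.0822] [0.5188 0.1682 0.2237] [-0.6221  0.3386  0.1772  0.6833]
[ 0.443   0.1907 -1.7985] 0.05820296414991276
[(array([228., 223.]), 0.69), (array([210., 230.]), 0.63), (array([177., 194.]), 0.4)]
```

View pics/p1.png

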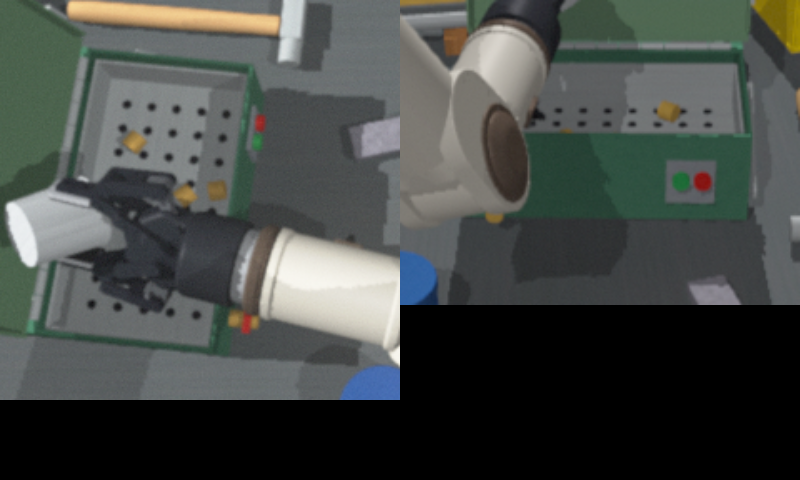

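Three blanks are visible in the basket, at about (134,141), (185,195) and (217,190) in the crop. The wrist force fits an empty pot, but I'll roll a little further and wait to be sure.

Request:
drive_tool:
  moves:
    - [0,0,0,0,0,0.1,40]
    - [0,0,0,0,0,0.1,40]
    - [0,0,0,0,0,0.1,40]
    - [0,0,0,0,0,0.1,40]
    - [0,0,0,0,0,0,40]
    - [0,0,0,0,0,0,40]
    - [0,0,0,0,0,0,40]
    - [0,0,0,0,0,0,40]

```text
time: 12.6
position: [0.5186, 0.1683, 0.2237]
tcp_rot: [-0.542, 0.455, 0.309, 0.635]
wrist_force: [-0.5, 0.3, -2.2]
width: 0.0588
grasp_force: 65.8
```

```bash
python3 log.py; python3 kin.py>/dev/null; python3 - <<'E'
from sim import *
print(arm.get_obs()["wrist_force"])
q=np.array(arm.get_obs()["joint_positions"]);T0=cur();g=.019
def P(c,th,az,roll): M=pose([0,0,0],th,az,roll);M[:3,3]=np.array(c)+g*M[:3,2];return M
gz=np.array(json.loads(open("log.jsonl").read().splitlines()[5][0:] )[1]);gq=json.loads(open("log.jsonl").read().splitlines()[5])[2];print(gz,gq)
Tg=np.eye(4);Tg[:3,:3]=R.from_quat(gq).as_matrix();Tg[:3,3]=gz
Tl=Tg.copy();Tl[2,3]+=.16
T,q=sim(T0,[(P([.512,.14,.24],12,76,75),13),(P([.515,.11,.24],25,76,0),13),(Tl,16)],q)
E
```

```text
12.6 [ 0.8324  0.9407 -0.5779  2.093  -1.2416  1.178  -1.463 ] [0.5186 0.1683 0.2237] [-0.5425  0.4551  0.3093  0.6347]
[-0.5392  0.2787 -2.224 ]
[ 0.5658 -0.2833  0.0309] [0.7009770651971049, 0.5441672354122937, 0.3671237347391654, -0.278806989443525]
13 rows of [-0.396, -0.853, -0.907, -0.016, 0.007, -0.108] | deg/row 6.28
  rounded [-0.4, -0.9, -0.9, -0.016, 0.007, -0.108] maxerr 0.0000 maxvel 1.19
  mid [0.5197 0.162  0.2303] end [0.5168 0.1581 0.2366] q [ 0.96  0.8  -0.76  2.1  -1.06  0.99 -0.33]
13 rows of [-0.453, 1.301, -2.111, -0.012, -0.014, -0.1] | deg/row 5.85
  rounded [-0.5, 1.3, -2.1, -0.012, -0.014, -0.1] maxerr 0.0000 maxvel 0.95
  mid [0.5154 0.1414 0.2315] end [0.5187 0.1268 0.2315] q [ 1.12  0.75 -0.97  2.09 -0.78  0.82  0.65]
16 rows of [-14.273, 9.263, -19.599, -0.001, -0.011, -0.001] | deg/row 0.64
  rounded [-14.3, 9.3, -19.6, -0.001, -0.011, -0.001] maxerr 0.0000 maxvel 0.76
  mid [ 0.5458 -0.1033  0.1998] end [ 0.5661 -0.2837  0.1907] q [ 1.2   0.94 -0.64  1.36 -0.35  1.42  0.56]
```

Request:
drive_tool:
  moves:
    - [-0.4,-0.9,-0.9,-0.016,0.007,-0.108,40]
    - [-0.4,-0.9,-0.9,-0.016,0.007,-0.108,40]
    - [-0.4,-0.9,-0.9,-0.016,0.007,-0.108,40]
    - [-0.4,-0.9,-0.9,-0.016,0.007,-0.108,40]
    - [-0.4,-0.9,-0.9,-0.016,0.007,-0.108,40]
    - [-0.4,-0.9,-0.9,-0.016,0.007,-0.108,40]
    - [-0.4,-0.9,-0.9,-0.016,0.007,-0.108,40]
    - [-0.4,-0.9,-0.9,-0.016,0.007,-0.108,40]
    - [-0.4,-0.9,-0.9,-0.016,0.007,-0.108,40]
    - [-0.4,-0.9,-0.9,-0.016,0.007,-0.108,40]
    - [-0.4,-0.9,-0.9,-0.016,0.007,-0.108,40]
    - [-0.4,-0.9,-0.9,-0.016,0.007,-0.108,40]
    - [-0.4,-0.9,-0.9,-0.016,0.007,-0.108,40]

```text
time: 13.68
position: [0.5173, 0.1579, 0.2366]
tcp_rot: [0.778, 0.01, 0.155, -0.609]
wrist_force: [-0.2, 0.0, -2.3]
width: 0.0582
grasp_force: 65.8
```

Request:
drive_tool:
  moves:
    - [-0.5,1.3,-2.1,-0.012,-0.014,-0.1,40]
    - [-0.5,1.3,-2.1,-0.012,-0.014,-0.1,40]
    - [-0.5,1.3,-2.1,-0.012,-0.014,-0.1,40]
    - [-0.5,1.3,-2.1,-0.012,-0.014,-0.1,40]
    - [-0.5,1.3,-2.1,-0.012,-0.014,-0.1,40]
    - [-0.5,1.3,-2.1,-0.012,-0.014,-0.1,40]
    - [-0.5,1.3,-2.1,-0.012,-0.014,-0.1,40]
    - [-0.5,1.3,-2.1,-0.012,-0.014,-0.1,40]
    - [-0.5,1.3,-2.1,-0.012,-0.014,-0.1,40]
    - [-0.5,1.3,-2.1,-0.012,-0.014,-0.1,40]
    - [-0.5,1.3,-2.1,-0.012,-0.014,-0.1,40]
    - [-0.5,1.3,-2.1,-0.012,-0.014,-0.1,40]
    - [-0.5,1.3,-2.1,-0.012,-0.014,-0.1,40]

```text
time: 14.77
position: [0.5182, 0.1266, 0.2307]
tcp_rot: [0.665, 0.518, 0.424, -0.33]
wrist_force: [0.1, 1.2, -2.0]
width: 0.059
grasp_force: 65.9
```

Request:
drive_tool:
  moves:
    - [-14.3,9.3,-19.6,-0.001,-0.011,0,40]
    - [-14.3,9.3,-19.6,-0.001,-0.011,0,40]
    - [-14.3,9.3,-19.6,-0.001,-0.011,0,40]
    - [-14.3,9.3,-19.6,-0.001,-0.011,0,40]
    - [-14.3,9.3,-19.6,-0.001,-0.011,0,40]
    - [-14.3,9.3,-19.6,-0.001,-0.011,0,40]
    - [-14.3,9.3,-19.6,-0.001,-0.011,0,40]
    - [-14.3,9.3,-19.6,-0.001,-0.011,0,40]
    - [-14.3,9.3,-19.6,-0.001,-0.011,0,40]
    - [-14.3,9.3,-19.6,-0.001,-0.011,0,40]
    - [-14.3,9.3,-19.6,-0.001,-0.011,0,40]
    - [-14.3,9.3,-19.6,-0.001,-0.011,0,40]
    - [-14.3,9.3,-19.6,-0.001,-0.011,0,40]
    - [-14.3,9.3,-19.6,-0.001,-0.011,0,40]
    - [-14.3,9.3,-19.6,-0.001,-0.011,0,40]
    - [-14.3,9.3,-19.6,-0.001,-0.011,0,40]

```text
time: 16.1
position: [0.5636, -0.2846, 0.1859]
tcp_rot: [0.704, 0.54, 0.367, -0.28]
wrist_force: [0.6, -0.4, -2.1]
width: 0.0583
grasp_force: 65.9
```

```bash
python3 log.py; python3 - <<'E'
from sim import *
print(arm.get_obs()["wrist_force"])
a=arm.get_image("wrist");t=arm.get_image("top");r=arm.boxes_of("top","blank0");print([(np.round(d["xy"]),round(d["confidence"],2)) for d in r])
c=np.zeros((300,800,3),np.uint8);c[:,:400]=cv2.resize(a,(400,300));c[:,400:]=cv2.resize(t[125:335,90:370],(400,300));cv2.imwrite("pics/p2.png",c)
L=[json.loads(l) for l in open("log.jsonl")][5]
Tg=np.eye(4);Tg[:3,:3]=R.from_quat(L[2]).as_matrix();Tg[:3,3]=L[1];Tg[2,3]+=.004
sim(cur(),[(Tg,10)],np.array(arm.get_obs()["joint_positions"]))
E
```

```text
16.1 [ 1.1953  0.9371 -0.6214  1.3754 -0.3691  1.4014  0.5655] [ 0.5636 -0.2846  0.1859] [ 0.7036  0.5399  0.3672 -0.2803]
[ 0.5842 -0.4064 -2.1072]
[(array([228., 223.]), 0.59), (array([203., 258.]), 0.58), (array([211., 226.]), 0.5), (array([232., 251.]), 0.4)]
10 rows of [-12.151, 0.031, 8.91, 0.001, -0.0, -0.001] | deg/row 0.07
  rounded [-12.2, 0.0, 8.9, 0.001, -0.0, -0.001] maxerr 0.0000 maxvel 0.29
  mid [ 0.5646 -0.2845  0.0949] end [ 0.5651 -0.2834  0.0345] q [ 1.15  1.15 -0.56  1.34 -0.3   1.29  0.68]
```

View pics/p2.png

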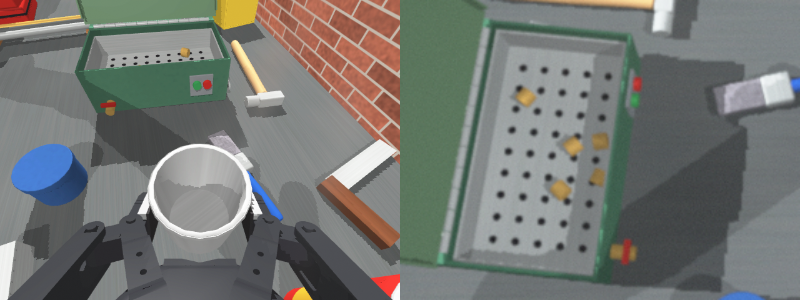

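All five blanks are in the basket and the pot is empty. Lowering it back to its place.

Request:
drive_tool:
  moves:
    - [-12.2,0,8.9,0.001,0,-0.001,40]
    - [-12.2,0,8.9,0.001,0,-0.001,40]
    - [-12.2,0,8.9,0.001,0,-0.001,40]
    - [-12.2,0,8.9,0.001,0,-0.001,40]
    - [-12.2,0,8.9,0.001,0,-0.001,40]
    - [-12.2,0,8.9,0.001,0,-0.001,40]
    - [-12.2,0,8.9,0.001,0,-0.001,40]
    - [-12.2,0,8.9,0.001,0,-0.001,40]
    - [-12.2,0,8.9,0.001,0,-0.001,40]
    - [-12.2,0,8.9,0.001,0,-0.001,40]
    - [0,0,0,0,0,0,40]
    - [-0.8,0,0.6,0,0,0,40]
    - [-0.8,0,0.6,0,0,0,40]
    - [0,0,0,0,0,0,40]
    - [0,0,0,0,0,0,40]

```text
time: 17.5
position: [0.5659, -0.2812, 0.0342]
tcp_rot: [0.7, 0.545, 0.366, -0.281]
wrist_force: [0.9, -0.1, -1.1]
width: 0.0583
grasp_force: 65.8
```

Request:
drive_tool:
  moves:
    - [-0.8,0,0.6,0,0,0,40]
    - [0,0,0,0,0,0,40]
    - [-0.8,0,0.6,0,0,0,40]
    - [0,0,0,0,0,0,40]
    - [0,0,0,0,0,0,40]

```text
time: 17.92
position: [0.5656, -0.2808, 0.0314]
tcp_rot: [0.7, 0.545, 0.366, -0.282]
wrist_force: [0.1, -1.3, -1.7]
width: 0.0583
grasp_force: 65.8
```

Request:
drive_tool:
  moves:
    - [-0.8,0,0.6,0,0,0,40]
    - [0,0,0,0,0,0,40]
    - [-0.8,0,0.6,0,0,0,40]
    - [0,0,0,0,0,0,40]
    - [0,0,0,0,0,0,40]

```text
time: 18.33
position: [0.5657, -0.2807, 0.031]
tcp_rot: [0.699, 0.545, 0.367, -0.282]
wrist_force: [-3.4, -1.9, 5.9]
width: 0.0581
grasp_force: 66.1
```

Request:
drive_tool:
  moves:
    - [0,0,0,0,0,0,65]
    - [0,0,0,0,0,0,75]
    - [0,0,0,0,0,0,85]
    - [0,0,0,0,0,0,85]
    - [0,0,0,0,0,0,85]
    - [0,0,-3,0,0,0,85]
    - [0,0,-8,0,0,0,85]
    - [0,0,-15,0,0,0,85]
    - [0,0,-20,0,0,0,85]
    - [0,0,-20,0,0,0,85]
    - [0,0,-20,0,0,0,85]
    - [0,0,-20,0,0,0,85]
    - [0,0,-20,0,0,0,85]

```text
time: 19.42
position: [0.5392, -0.3823, 0.1027]
tcp_rot: [0.7, 0.545, 0.366, -0.281]
wrist_force: [0.1, -0.7, 0.6]
width: 0.0846
grasp_force: 0.0
```

```bash
python3 log.py; python3 kin.py|tail -3; python3 - <<'E'
from sim import *
w=arm.get_image("wrist");p=arm.spot_point("wrist","pot");print(p[:1],proj("wrist",[.558,-.299,0]),proj("wrist",[.558,-.299,.066]));cv2.imwrite("pics/w4.png",w)
s,t=arm.get_image("side"),arm.get_image("top")
for n in ("side","top"):print(n,arm.spot_point(n,"lid_grip")[:2],arm.spot_point(n,"pot")[:1])
c=np.zeros((560,800,3),np.uint8);c[:260,:400]=cv2.resize(s[20:150,230:430],(400,260));c[260:560,:400]=cv2.resize(w,(400,300))
c[:480,400:]=cv2.resize(t[100:280,0:150],(400,480));cv2.imwrite("pics/l1.png",c)
E
```

```text
19.4167 [ 1.2099  1.1246 -0.5485  1.1573 -0.2887  1.508   0.6572] [ 0.5392 -0.3823  0.1027] [ 0.7002  0.5446  0.3661 -0.2813]
[ 0.0045 -0.001  -0.0022 -0.0012 -0.0046 -0.0081]
[ 0.0034 -0.0002  0.0005 -0.0011 -0.0037 -0.0054]
[ 0.0031  0.0005  0.0017 -0.001  -0.0038 -0.0054]
[{'xy': [320.6, 255.3], 'confidence': 0.86}] [314.4187 264.086 ] [314.0288 217.0886]
side [{'xy': [332.3, 48.4], 'confidence': 0.65}] [{'xy': [340.5, 368.3], 'confidence': 0.81}]
top [{'xy': [24.2, 176.2], 'confidence': 0.67}, {'xy': [495.1, 292.2], 'confidence': 0.63}] [{'xy': [415.5, 241.5], 'confidence': 0.61}]
```

View pics/l1.png

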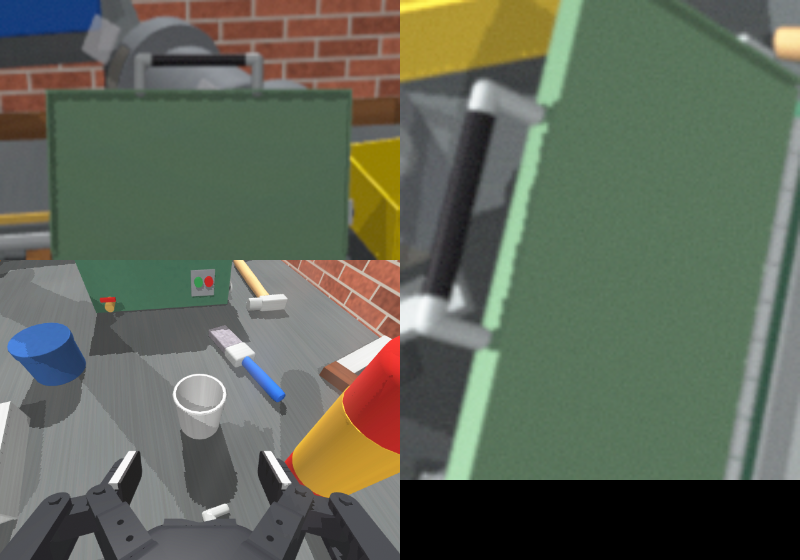

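The pot is upright and released, at about (200,405) in the crop. The bar runs from (30.7,139.4) to (13.9,211.7) in the top view and from (304,50.5) to (356,50.5) in the side view. Planning the lid grasp next.

```bash
cat > lid.py <<'E'
from sim import *
def lidpose(H,yaw,al,d,flip,lean=0):
    "tool along lid toward hinge; grasp point at distance d from hinge line; lean: extra tool tilt"
    ox=np.array([np.cos(yaw),np.sin(yaw),0]);oy=np.array([-np.sin(yaw),np.cos(yaw),0])
    u=lambda a:-np.cos(a)*oy+np.array([0,0,np.sin(a)])
    z=-u(al+lean);X=ox*(-1 if flip else 1);M=np.eye(4);M[:3,:3]=np.c_[X,np.cross(z,X),z];M[:3,3]=H+d*u(al)+.019*z;return M
E
python3 - <<'E'
from lid import *
mid=tri([ray("side",(330,50.3)),ray("top",(22.5,175.8))]);print("bar mid",mid)
mid2=tri([ray("side",(332.3,48.4)),ray("top",(24.2,176.2))]);print("net",mid2)
pa=tri([ray("side",(356,50.5)),ray("top",(30.7,139.4))])[0];pb=tri([ray("side",(304,50.5)),ray("top",(13.9,211.7))])[0]
print(pa,pb,"yaw",np.arctan2((pa-pb)[1],(pa-pb)[0]))
yaw=-.088;bar=(pa+pb+mid[0]+mid2[0])/4;print("bar",bar)
oy=np.array([-np.sin(yaw),np.cos(yaw),0]);H=bar-.212*(-np.cos(1.95)*oy+np.array([0,0,np.sin(1.95)]));print("hinge",H)
q0=np.array(arm.get_obs()["joint_positions"]);rng=np.random.default_rng(1)
for flip in(0,1):
  for lean in (0,-.2,-.38):
    c=[]
    for qs in [q0]+[rng.uniform(lo,hi) for _ in range(6)]:
      qa,ea=ik(lidpose(H,yaw,1.57,.212,flip),qs)
      qb,eb=ik(lidpose(H,yaw,1.95,.212,flip,lean),qa);c.append((ea+eb,qa.round(2),qb.round(2)))
    c.sort(key=lambda a:a[0]);good=[k for k in c if k[0]<.006]
    good.sort(key=lambda k:np.abs(k[2]-q0).max());print(flip,lean,good[:1] or c[:1])
E
```

```text
bar mid (array([0.5872, 0.2806, 0.3082]), [5.4535481006255265e-05, 5.4535481006272294e-05])
net (array([0.5887, 0.2769, 0.312 ]), [0.003266917042621336, 0.003266917042621718])
[0.6396 0.2777 0.3064] [0.5361 0.2838 0.3095] yaw -0.05889783384766665
bar [0.5879 0.2798 0.309 ]
hinge [0.581  0.2016 0.1121]
0 0 [(np.float64(0.0002728856804578538), array([-0.2 ,  0.37, -0.21,  1.53,  0.08,  1.25, -2.07]), array([-0.54,  0.59, -0.13,  1.27,  0.36,  1.54, -2.36]))]
0 -0.2 [(np.float64(0.00017836825556104708), array([-0.41,  0.36,  0.06,  1.53, -0.02,  1.25, -1.99]), array([-0.6 ,  0.51,  0.08,  1.37,  0.11,  1.37, -2.2 ]))]
0 -0.38 [(np.float64(4.986845564196809e-05), array([-0.86,  0.43,  0.69,  1.53, -0.28,  1.28, -1.78]), array([-0.92,  0.51,  0.65,  1.45, -0.32,  1.28, -1.88]))]
1 0 [(np.float64(0.0001414126488084339), array([ 0.41,  0.62, -1.18,  1.53,  0.58,  1.38,  0.68]), array([-0.08,  0.77, -0.96,  1.27,  0.8 ,  1.73,  0.49]))]
1 -0.2 [(np.float64(0.00010435277153994079), array([ 0.41,  0.62, -1.18,  1.53,  0.58,  1.38,  0.68]), array([ 0.07,  0.72, -1.05,  1.37,  0.71,  1.55,  0.52]))]
1 -0.38 [(np.float64(5.0695151240983904e-05), array([ 0.31,  0.51, -0.96,  1.53,  0.43,  1.32,  0.8 ]), array([ 0.13,  0.59, -0.92,  1.45,  0.48,  1.33,  0.67]))]
```

```bash
cat >> lid.py <<'E'
yaw=-.08;bar=np.array([.588,.2805,.309]);oy=np.array([-np.sin(yaw),np.cos(yaw),0])
H=bar-.212*(-np.cos(1.95)*oy+np.array([0,0,np.sin(1.95)]))
E
python3 - <<'E'
from lid import *
T0=cur();q=np.array(arm.get_obs()["joint_positions"])
V1=pose([.46,-.30,.33],65,95);V2=pose([.50,-.02,.42],85,140);V3=lidpose(H,yaw,1.95,.31,1);V4=lidpose(H,yaw,1.95,.212,1)
print(V3,V4)
sim(T0,[(V1,14),(V2,14),(V3,14),(V4,8)],q)
E
```

```text
[[-0.9968  0.0742 -0.0296  0.5903]
 [ 0.0799  0.926  -0.369   0.3097]
 [-0.     -0.3702 -0.929   0.3824]
 [ 0.      0.      0.      1.    ]] [[-0.9968  0.0742 -0.0296  0.5874]
 [ 0.0799  0.926  -0.369   0.2735]
 [-0.     -0.3702 -0.929   0.2913]
 [ 0.      0.      0.      1.    ]]
14 rows of [14.718, -5.643, -9.371, 0.016, -0.037, -0.018] | deg/row 2.54
  rounded [14.7, -5.6, -9.4, 0.016, -0.037, -0.018] maxerr 0.0000 maxvel 0.56
  mid [ 0.4967 -0.3458  0.2368] end [ 0.4613 -0.3008  0.3305] q [ 1.14  0.5  -0.6   1.44 -0.06  1.57  0.66]
14 rows of [18.071, 12.274, -1.509, 0.014, -0.024, -0.055] | deg/row 3.52
  rounded [18.1, 12.3, -1.5, 0.014, -0.024, -0.055] maxerr 0.0000 maxvel 0.34
  mid [ 0.5126 -0.1467  0.3923] end [ 0.4996 -0.0196  0.4203] q [ 0.81  0.18 -0.89  1.58  0.08  1.51  0.81]
14 rows of [3.06, 24.851, -1.746, 0.028, -0.014, -0.042] | deg/row 3.03
  rounded [3.1, 24.9, -1.7, 0.028, -0.014, -0.042] maxerr 0.0000 maxvel 0.96
  mid [0.5775 0.1643 0.4154] end [0.591  0.3104 0.3826] q [-0.23  0.72 -0.86  1.06  0.73  1.88  0.58]
8 rows of [0.078, -0.115, 12.315, 0.001, 0.0, -0.001] | deg/row 0.06
  rounded [0.1, -0.1, 12.3, 0.001, 0.0, -0.001] maxerr 0.0000 maxvel 0.37
  mid [0.5887 0.2874 0.3256] end [0.5873 0.2736 0.2915] q [-0.13  0.73 -0.85  1.27  0.74  1.7   0.54]
```

Request:
drive_tool:
  moves:
    - [14.7,-5.6,-9.4,0.016,-0.037,-0.018,85]
    - [14.7,-5.6,-9.4,0.016,-0.037,-0.018,85]
    - [14.7,-5.6,-9.4,0.016,-0.037,-0.018,85]
    - [14.7,-5.6,-9.4,0.016,-0.037,-0.018,85]
    - [14.7,-5.6,-9.4,0.016,-0.037,-0.018,85]
    - [14.7,-5.6,-9.4,0.016,-0.037,-0.018,85]
    - [14.7,-5.6,-9.4,0.016,-0.037,-0.018,85]
    - [14.7,-5.6,-9.4,0.016,-0.037,-0.018,85]
    - [14.7,-5.6,-9.4,0.016,-0.037,-0.018,85]
    - [14.7,-5.6,-9.4,0.016,-0.037,-0.018,85]
    - [14.7,-5.6,-9.4,0.016,-0.037,-0.018,85]
    - [14.7,-5.6,-9.4,0.016,-0.037,-0.018,85]
    - [14.7,-5.6,-9.4,0.016,-0.037,-0.018,85]
    - [14.7,-5.6,-9.4,0.016,-0.037,-0.018,85]

```text
time: 20.98
position: [0.4614, -0.304, 0.3326]
tcp_rot: [0.661, 0.719, 0.144, -0.161]
wrist_force: [0.4, -0.3, -0.1]
width: 0.085
grasp_force: 0.0
```

Request:
drive_tool:
  moves:
    - [18.1,12.3,-1.5,0.014,-0.024,-0.055,50]
    - [18.1,12.3,-1.5,0.014,-0.024,-0.055,50]
    - [18.1,12.3,-1.5,0.014,-0.024,-0.055,50]
    - [18.1,12.3,-1.5,0.014,-0.024,-0.055,50]
    - [18.1,12.3,-1.5,0.014,-0.024,-0.055,50]
    - [18.1,12.3,-1.5,0.014,-0.024,-0.055,50]
    - [18.1,12.3,-1.5,0.014,-0.024,-0.055,50]
    - [18.1,12.3,-1.5,0.014,-0.024,-0.055,50]
    - [18.1,12.3,-1.5,0.014,-0.024,-0.055,50]
    - [18.1,12.3,-1.5,0.014,-0.024,-0.055,50]
    - [18.1,12.3,-1.5,0.014,-0.024,-0.055,50]
    - [18.1,12.3,-1.5,0.014,-0.024,-0.055,50]
    - [18.1,12.3,-1.5,0.014,-0.024,-0.055,50]
    - [18.1,12.3,-1.5,0.014,-0.024,-0.055,50]

```text
time: 22.15
position: [0.5084, -0.0241, 0.4248]
tcp_rot: [0.339, 0.94, 0.015, -0.037]
wrist_force: [0.0, -0.2, 0.4]
width: 0.0501
grasp_force: 0.0
```

```bash
python3 log.py; python3 kin.py>/dev/null; python3 - <<'E'
from lid import *
T0=cur();q=np.array(arm.get_obs()["joint_positions"])
sim(T0,[(lidpose(H,yaw,1.95,.31,1),15),(lidpose(H,yaw,1.95,.212,1),8)],q)
arm.get_image("wrist");r=arm.spot_point("wrist","lid_grip");print(r[:2],proj("wrist",bar))
E
```

```text
22.15 [ 0.7813  0.2098 -0.8862  1.5587  0.1027  1.504   0.7709] [ 0.5084 -0.0241  0.4248] [ 0.3388  0.94    0.0153 -0.0372]
15 rows of [3.479, 23.308, -1.368, 0.026, -0.013, -0.039] | deg/row 2.81
  rounded [3.5, 23.3, -1.4, 0.026, -0.013, -0.039] maxerr 0.0000 maxvel 0.88
  mid [0.5786 0.1498 0.4198] end [0.591  0.3097 0.3835] q [-0.23  0.72 -0.86  1.06  0.73  1.88  0.58]
8 rows of [0.104, 0.013, 12.379, 0.0, 0.0, -0.001] | deg/row 0.05
  rounded [0.1, 0.0, 12.4, 0.0, 0.0, -0.001] maxerr 0.0000 maxvel 0.37
  mid [0.5889 0.2871 0.3258] end [0.5876 0.2735 0.2912] q [-0.13  0.73 -0.85  1.28  0.74  1.69  0.53]
[{'xy': [129.0, 213.2], 'confidence': 0.71}] [699.5711  79.5785]
```

Request:
drive_tool:
  moves:
    - [3.5,23.3,-1.4,0.026,-0.013,-0.039,50]
    - [3.5,23.3,-1.4,0.026,-0.013,-0.039,50]
    - [3.5,23.3,-1.4,0.026,-0.013,-0.039,50]
    - [3.5,23.3,-1.4,0.026,-0.013,-0.039,50]
    - [3.5,23.3,-1.4,0.026,-0.013,-0.039,50]
    - [3.5,23.3,-1.4,0.026,-0.013,-0.039,50]
    - [3.5,23.3,-1.4,0.026,-0.013,-0.039,50]
    - [3.5,23.3,-1.4,0.026,-0.013,-0.039,50]
    - [3.5,23.3,-1.4,0.026,-0.013,-0.039,50]
    - [3.5,23.3,-1.4,0.026,-0.013,-0.039,50]
    - [3.5,23.3,-1.4,0.026,-0.013,-0.039,50]
    - [3.5,23.3,-1.4,0.026,-0.013,-0.039,50]
    - [3.5,23.3,-1.4,0.026,-0.013,-0.039,50]
    - [3.5,23.3,-1.4,0.026,-0.013,-0.039,50]
    - [3.5,23.3,-1.4,0.026,-0.013,-0.039,50]

```text
time: 23.5
position: [0.6002, 0.3071, 0.3879]
tcp_rot: [0.043, 0.981, -0.186, -0.006]
wrist_force: [0.4, 0.8, 0.8]
width: 0.05
grasp_force: 0.0
```

```bash
python3 log.py; python3 kin.py>/dev/null; python3 - <<'E'
from lid import *
T0=cur();q=np.array(arm.get_obs()["joint_positions"])
sim(T0,[(lidpose(H,yaw,1.95,.212,1),8)],q)
a=arm.get_image("wrist");r=arm.spot_point("wrist","lid_grip");print(r[:2],proj("wrist",bar))
ox=np.array([np.cos(yaw),np.sin(yaw),0])
print("expected bar ends",proj("wrist",bar+.06*ox),proj("wrist",bar-.06*ox))
cv2.imwrite("pics/w5.png",a)
if r: print(tri([ray("wrist",r[0]["xy"]),ray("side",(330,50.3)),ray("top",(22.5,175.8))]))
E
```

```text
23.5 [-0.2265  0.7223 -0.8719  1.0501  0.731   1.8946  0.563 ] [0.6002 0.3071 0.3879] [ 0.0433  0.9815 -0.1864 -0.0062]
8 rows of [1.264, 0.431, 12.807, 0.0, 0.0, -0.001] | deg/row 0.07
  rounded [1.3, 0.4, 12.8, 0.0, 0.0, -0.001] maxerr 0.0000 maxvel 0.40
  mid [0.5921 0.2861 0.3276] end [0.5872 0.2735 0.2914] q [-0.13  0.73 -0.87  1.28  0.74  1.69  0.52]
[{'xy': [323.1, 232.9], 'confidence': 0.81}] [317.5748 241.2314]
expected bar ends [317.5054 314.0172] [317.6565 155.515 ]
(array([0.586 , 0.2829, 0.3061]), [0.0034720243754722767, 0.0018576118281025786, 0.0020746346253369846])
```

View pics/w5.png

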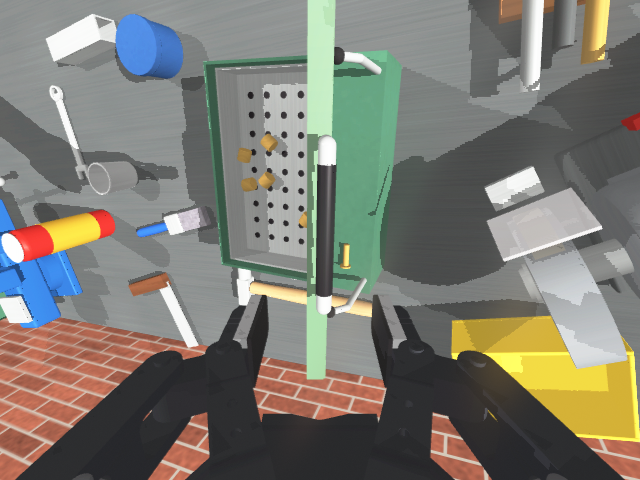

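The view down along the lid shows the bar between the fingers, from (326,140) to (325,310), and five blanks in the basket. It lies about 8 px right of the prediction, so I'll shift about +3 mm along tool y and +7 mm along tool x during the descent.

Request:
drive_tool:
  moves:
    - [2.2,0.8,12.8,0,0,0,50]
    - [2.2,0.8,12.8,0,0,0,50]
    - [2.2,0.8,12.8,0,0,0,50]
    - [2.2,0.8,12.8,0,0,0,50]
    - [2.2,0.8,12.8,0,0,0,50]
    - [2.2,0.8,12.8,0,0,0,50]

```text
time: 24.1
position: [0.5853, 0.2827, 0.3148]
tcp_rot: [0.045, 0.982, -0.186, -0.006]
wrist_force: [0.3, 0.5, 0.0]
width: 0.05
grasp_force: 0.0
```

```bash
python3 log.py; python3 kin.py>/dev/null; python3 - <<'E'
from lid import *
a=arm.get_image("wrist")
g=a[150:420].astype(int).sum(2)
# dark sleeve columns between fingers
for r in (250,270,290,310,330,350):
    row=a[r,270:372].astype(int).sum(1);d=np.where(row<130)[0]+270;print(r,d.min() if len(d) else None,d.max() if len(d) else None,len(d))
T=cur();c=T[:3,3]-.019*T[:3,2]
print("grasp pt px",proj("wrist",c),"30mm ahead",proj("wrist",c+.0306*T[:3,2]), T[:3,3])
cv2.imwrite("pics/w6.png",a[130:430,180:480])
E
```

```text
24.1 [-0.1463  0.7123 -0.8804  1.2517  0.7174  1.7393  0.4988] [0.5853 0.2827 0.3148] [ 0.0449  0.9816 -0.1857 -0.0062]
250 None None 0
270 None None 0
290 321 333 13
310 309 332 24
330 309 320 11
350 None None 0
grasp pt px [321.1149 330.7688] 30mm ahead [320.748 296.689] [0.5845 0.2813 0.3122]
```

View pics/w6.png

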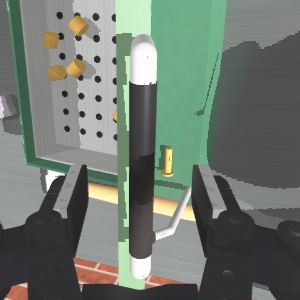

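The bar is centred between the fingers, at column 322 against 321 for the grasp point. Descending the last 25 mm and closing.

Request:
drive_tool:
  moves:
    - [1,0,12.5,0,0,0,50]
    - [1,0,12.5,0,0,0,50]
    - [0,0,0,0,0,0,25]
    - [0,0,0,0,0,0,0]
    - [0,0,0,0,0,0,0]
    - [0,0,0,0,0,0,0]
    - [0,0,0,0,0,0,0]
    - [0,0,0,0,0,0,0]
    - [0,0,0,0,0,0,0]
  grip_force: 30

```text
time: 24.9
position: [0.5829, 0.2752, 0.2927]
tcp_rot: [0.045, 0.982, -0.185, -0.006]
wrist_force: [1.2, 1.1, 5.2]
width: 0.0107
grasp_force: 29.5
```

```bash
python3 log.py; python3 kin.py>/dev/null; python3 - <<'E'
from lid import *
T=cur();o=arm.get_obs();print(T,o["wrist_force"],o["torque"],o["width"])
c=T[:3,3]-.019*T[:3,2];print("grasp",c)
al=np.arctan2(-T[2,2],T[:2,2]@np.array([-np.sin(yaw),np.cos(yaw)]));print("tool angle al",al, "x-az",np.arctan2(-T[1,0],-T[0,0]))
E
```

```text
24.9 [-0.1271  0.7159 -0.8798  1.3007  0.7214  1.695   0.4849] [0.5829 0.2752 0.2927] [ 0.0447  0.9817 -0.1851 -0.0058]
[[-0.9959  0.0856 -0.0279  0.5829]
 [ 0.0899  0.9275 -0.3629  0.2752]
 [-0.0051 -0.3639 -0.9314  0.2927]
 [ 0.      0.      0.      1.    ]] [1.2027 1.1205 5.1845] [ 0.2254 -0.2308 -0.0814] 0.010678118904533069
grasp [0.5834 0.2821 0.3104]
tool angle al 1.9432760486087113 x-az -0.09004138833042678
```

Request:
drive_tool:
  moves:
    - [0,-3.4,0.04,-0.0175,0,0,0]
    - [0,-3.4,0.04,-0.0175,0,0,0]
    - [0,-3.4,0.04,-0.0175,0,0,0]
    - [0,-3.4,0.04,-0.0175,0,0,0]
    - [0,-3.4,0.04,-0.0175,0,0,0]
    - [0,-3.4,0.04,-0.0175,0,0,0]
    - [0,-3.4,0.04,-0.0175,0,0,0]
    - [0,-3.4,0.04,-0.0175,0,0,0]
    - [0,-3.4,0.04,-0.0175,0,0,0]
    - [0,-3.4,0.04,-0.0175,0,0,0]
    - [0,-3.4,0.04,-0.0175,0,0,0]
    - [0,-3.4,0.04,-0.0175,0,0,0]
    - [0,-3.4,0.04,-0.0175,0,0,0]
    - [0,-3.4,0.04,-0.0175,0,0,0]
    - [0,0,0,0,0,0,0]
    - [0,0,0,0,0,0,0]
  grip_force: 40

```text
time: 26.23
position: [0.5779, 0.2286, 0.3048]
tcp_rot: [0.046, 0.997, -0.063, -0.001]
wrist_force: [-1.6, 2.3, 7.1]
width: 0.0104
grasp_force: 39.8
```

```bash
python3 log.py; cat > st.py <<'E'
from lid import *
T=cur();o=arm.get_obs();print(T,o["wrist_force"],o["torque"],o["width"])
c=T[:3,3]-.019*T[:3,2];c0=np.array([.5834,.2821,.3104]);y=-.09
oy=np.array([-np.sin(y),np.cos(y),0]);Hh=c0-.212*np.array([*(-np.cos(1.95)*oy[:2]),np.sin(1.95)])
d=c-Hh;print("hinge",Hh,"rel",d@oy,d[2],"r",np.hypot(d@oy,d[2]),"lid angle",np.arctan2(d[2],-(d@oy)),"along x",d@[np.cos(y),np.sin(y),0])
print("tool al",np.arctan2(-T[2,2],T[:3,2]@oy),"x-az",np.arctan2(-T[1,0],-T[0,0]))
E
python3 st.py
```

```text
26.2333 [ 0.1808  0.5838 -1.0035  1.4767  0.5742  1.4536  0.6119] [0.5779 0.2286 0.3048] [ 0.0456  0.9969 -0.0634 -0.0009]
[[-0.9958  0.0908 -0.0075  0.5779]
 [ 0.091   0.9878 -0.1263  0.2286]
 [-0.0041 -0.1265 -0.992   0.3048]
 [ 0.      0.      0.      1.    ]] [-1.5932  2.2853  7.0502] [ 0.1676  0.2796 -0.1692] 0.010448029758875628
hinge [0.5763 0.2039 0.1135] rel 0.027134368612089146 0.21021404792777224 r 0.2119580616682377 lid angle 1.699166230283015 along x -0.0007813372169216239
tool al 1.697613344815809 x-az -0.09112466292815084
```

Request:
drive_tool:
  moves:
    - [0,-3.1,0.03,-0.016,0,0,0]
    - [0,-3.1,0.03,-0.016,0,0,0]
    - [0,-3.1,0.03,-0.016,0,0,0]
    - [0,-3.1,0.03,-0.016,0,0,0]
    - [0,-3.1,0.03,-0.016,0,0,0]
    - [0,-3.1,0.03,-0.016,0,0,0]
    - [0,-2.3,0.02,-0.012,0,0,0]
    - [0,-1.5,0.01,-0.008,0,0,0]
    - [0,0,0,0,0,0,0]
    - [0,0,0,0,0,0,0]
    - [0,0,0,0,0,0,0]
    - [0,0,0,0,0,0,0]

```text
time: 27.23
position: [0.5755, 0.2069, 0.3064]
tcp_rot: [0.045, 0.999, -0.006, 0.002]
wrist_force: [-3.2, 0.9, 9.2]
width: 0.0107
grasp_force: 40.1
```

```bash
python3 log.py; python3 st.py; python3 - <<'E'
from lid import *
t=arm.get_image("top");s=arm.get_image("side")
c=np.zeros((480,800,3),np.uint8);c[:480,:400]=cv2.resize(t[100:340,50:250],(400,480));c[:400,400:]=cv2.resize(s[20:220,230:430],(400,400))
cv2.imwrite("pics/f1.png",c)
E
```

```text
27.2333 [ 0.3411  0.543  -1.0656  1.5484  0.4938  1.3442  0.7014] [0.5755 0.2069 0.3064] [ 0.0452  0.999  -0.0058  0.0016]
[[-0.9959  0.0902  0.0027  0.5755]
 [ 0.0902  0.9959 -0.0118  0.2069]
 [-0.0037 -0.0115 -0.9999  0.3064]
 [ 0.      0.      0.      1.    ]] [-3.1513  0.9079  9.1742] [-0.0269  0.6152 -0.2015] 0.010671535628045781
hinge [0.5763 0.2039 0.1135] rel 0.0030892178423200856 0.21191674038797478 r 0.211939255739803 lid angle 1.585372801693163 along x -0.0011450507181258417
tool al 1.5822653975591336 x-az -0.09032610066103228
```

View pics/f1.png

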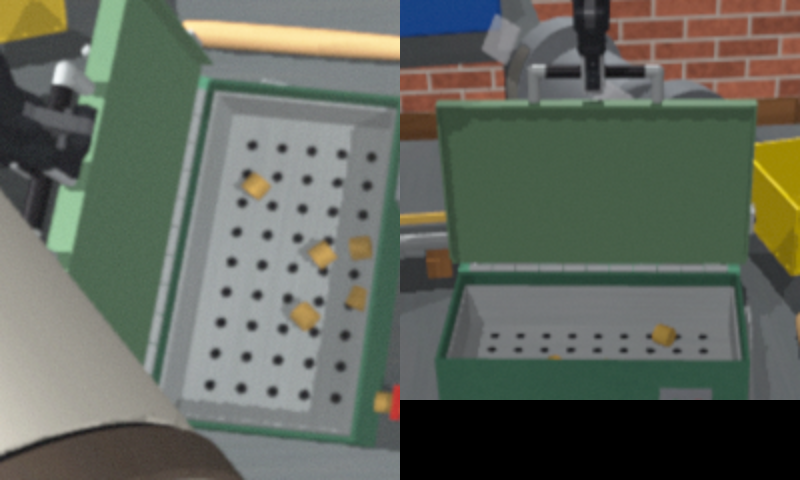

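The lid stands almost upright, held by its bar, with five blanks visible in the basket. About 0.014 rad remains. I'll also ease off the roughly 9 N of axial push.

Request:
drive_tool:
  moves:
    - [0,-0.9,-0.2,-0.005,0,0,0]
    - [0,-0.9,-0.3,-0.005,0,0,0]
    - [0,-0.8,-0.3,-0.004,0,0,0]
    - [0,0,0,0,0,0,0]
    - [0,0,0,0,0,0,0]
    - [0,0,0,0,0,0,0]
    - [0,0,0,0,0,0,0]
    - [0,0,0,0,0,0,0]
    - [0,0,0,0,0,0,0]

```text
time: 28.08
position: [0.5752, 0.2038, 0.3064]
tcp_rot: [0.045, 0.999, 0.001, 0.001]
wrist_force: [-3.6, -0.4, 6.7]
width: 0.0105
grasp_force: 39.8
```

```bash
python3 st.py
```

```text
[[-0.9959  0.0904  0.003   0.5752]
 [ 0.0904  0.9959  0.0015  0.2038]
 [-0.0029  0.0018 -1.      0.3064]
 [ 0.      0.      0.      1.    ]] [-3.6424 -0.3517  6.7432] [-0.0751  0.4731 -0.1758] 0.010488304004530106
hinge [0.5763 0.2039 0.1135] rel -0.0002345872676316616 0.21195304508082627 r 0.21195317490007293 lid angle 1.5696895383939378 along x -0.0011946630738443984
tool al 1.5689987491987474 x-az -0.0905302432922132
```

Request:
drive_tool:
  moves:
    - [0,0,0,0,0,0,0]
    - [0,0,0,0,0,0,0]
    - [0,0,0,0,0,0,0]
    - [0,0,0,0,0,0,0]
    - [0,0,0,0,0,0,0]
    - [0,0,0,0,0,0,0]

```text
time: 28.58
position: [0.5752, 0.2038, 0.3064]
tcp_rot: [0.045, 0.999, 0.001, 0.001]
wrist_force: [-2.4, 0.1, 6.8]
width: 0.0105
grasp_force: 39.8
```

```bash
python3 st.py|tail -2; python3 -c "
from h import *
print(arm.get_obs()['joint_vel']); print(arm.sign_off())"
```

```text
hinge [0.5763 0.2039 0.1135] rel -0.0002449619447008845 0.21196222096140724 r 0.2119623625110052 lid angle 1.56964064049131 along x -0.0011920109190488696
tool al 1.5690274764947172 x-az -0.09060340785482851
[-0.0003 -0.0002  0.0008  0.0005 -0.0004  0.0025  0.0001]
the job is handed in; nothing more can be done
None
```

The job is handed in at 28.6 s: all five blanks are in the basket, the empty pot stands upright and released on the bench, and the lid is held dead still at 1.57 rad, worked out from the gripper's position.

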